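Gauge the press screws by thread pitch

ROBOT

A 6-joint arm with a two-finger parallel gripper is mounted at the origin on the work surface. World frame = base frame: x ahead of the robot, y to its left, z up, the work surface at z = 0. Lengths are in m, angles in rad, forces in N, time in s.
With the tool pointing down it reaches from about 0.35 to 0.85 m from the base axis. Payload 8.1 kg.
Tool frame: the origin (TCP) lies at the very end of the fingers, on their centre line; the grasp point (between the pads) lies 19 mm behind it; y points along the fingers, x is the direction in which the jaws open and shut, and the axes are right-handed (so a half turn about y gives the same grasp; the last joint's range is limited). The gripper opens to 85 mm and grips with 20 to 120 N. Pads are 22 mm wide; open, the fingers measure 114 mm over their backs; the gripper's body (76 mm by 85 mm) begins 54 mm behind the grasp point. The pads swing forward as they close: fully open they stand 13 mm farther back than shut.
Start: joints at [-1.341, 0.13, 1.488, -0, 1.523, -0.085], TCP at [0.186, -0.571, 0.231] pointing down, gripper open.
Joint ranges: [-2.96, 2.96], [-0.89, 2.26], [0.02, 2.5], [-1.34, 4.48], [0, 2.73], [-2.66, 2.66]. Speed limits (rad/s): [2.39, 2.39, 2.79, 3.14, 3.14, 3.14].

INTERFACE

Orientations are given as a rotation vector (axis times angle).
In Python, from bench import robot gives the robot as it stands.
- The arm moves only by the tool arm_command, never from a script. Its arguments are lists of equal length, an entry for each row: "linear": the shift along the world's x, y, z in m, a list of three; "turn": the turn about the world's z in rad. A call has 1 to 20 rows; each row shifts and turns the commanded pose from where the row before left it; what a row does not reach is not made up. A row lasts 1/10 s, in which the tool goes at most 50 mm and 8.59 degrees, less where a joint would pass 70% of its speed; a pose out of reach is approached as far as the arm can. A call with a gripper value outside its range is refused whole. "grip" is the opening in per cent of the stroke, from 0 (shut) to 100 (fully open), set as the call begins (left out, the last holds). The fingers move at their own pace and stop on an object; "squeeze" is the grip in N (left out, the last holds). Time passes only in rows, so rows that do not move let the fingers close. It gives the time, the measured TCP pose, the force and the opening at its end, in the units of the state.
- robot.observe(): the state, without advancing time (a new reading comes with each control period).
- robot.capture(name): name is "scene" or "top"; returns the picture (400x640x3 uint8, red, green, blue); there is no depth.
- robot.camera_info(name): a dict with "K" (3x3 intrinsics, pixels), "R" (3x3) and "t" (3): a world point X has camera coordinates R X + t. Camera axes: x right, y down, z forward; pixel columns grow to the right and rows downward; lengths in m; the calibration is good to about 2 mm. A picture is of the moment at which its call begins. camera_info takes no time and is no camera call.
- robot.sign_off(): hands the job in, once; it reports no verdict.
The state is a dict: "time_s": time; "qpos": joint angles; "qvel": joint speeds; "tau": joint torques, N m; "ee_pos": TCP position; "tool_rot": TCP orientation; "wrist_force": force on the tool from outside, world axes, zero at the start; "moment": the same for the moment, N m; "gripper_width": finger opening in m.
Only numpy, scipy, OpenCV 4.12 (cv2) and the standard library are available. Lean on these libraries where they do the work, as an engineer would, in place of code of your own. Each camera call takes 0.05 s, during which the arm holds its last target.

TASK

Only one notched gauge plate, coarse or fine, is fitted on the stand today. Slide the keeper fully open with its red handle, lay every wooden press screw whose thread matches that gauge fully down in a notch of its own and put every other screw in the white tray, and only when all are sorted slide the keeper fully closed over the notches. Do not disturb the cup, the bottle or the green ring.

Things in the scene. Friction and masses are not known exactly. Their poses are not given: they have to be found in the camera images.
- coarse1_mid (a point): Centre of a coarse-thread wooden press screw (absent in some starts), 130 mm long along its own x, same either way round, 90 g. Square brown collar in the middle, 28 x 28 mm, 34 mm long: grip it there; it lies on it, centre 14 mm up, any flat down. Ends: dark 16 mm core, pale 24 mm crests, 3 an end, pitch 16 mm, at 25, 41, 57 mm from the centre.
- coarse2_mid (a point): Centre of a coarse-thread wooden press screw (absent in some starts), 130 mm long along its own x, same either way round, 90 g. Square brown collar in the middle, 28 x 28 mm, 34 mm long: grip it there; it lies on it, centre 14 mm up, any flat down. Ends: dark 16 mm core, pale 24 mm crests, 3 an end, pitch 16 mm, at 25, 41, 57 mm from the centre.
- coarse3_mid (a point): Centre of a coarse-thread wooden press screw (absent in some starts), 130 mm long along its own x, same either way round, 90 g. Square brown collar in the middle, 28 x 28 mm, 34 mm long: grip it there; it lies on it, centre 14 mm up, any flat down. Ends: dark 16 mm core, pale 24 mm crests, 3 an end, pitch 16 mm, at 25, 41, 57 mm from the centre.
- fine1_mid (a point): Centre of a fine-thread wooden press screw (absent in some starts), 130 mm long along its own x, same either way round, 90 g. Square brown collar in the middle, 28 x 28 mm, 34 mm long: grip it there; it lies on it, centre 14 mm up, any flat down. Ends: dark 16 mm core, pale 24 mm crests, 5 an end, pitch 10 mm, at 22, 32, 42, 52, 62 mm from the centre.
- fine2_mid (a point): Centre of a fine-thread wooden press screw (absent in some starts), 130 mm long along its own x, same either way round, 90 g. Square brown collar in the middle, 28 x 28 mm, 34 mm long: grip it there; it lies on it, centre 14 mm up, any flat down. Ends: dark 16 mm core, pale 24 mm crests, 5 an end, pitch 10 mm, at 22, 32, 42, 52, 62 mm from the centre.
- fine3_mid (a point): Centre of a fine-thread wooden press screw (absent in some starts), 130 mm long along its own x, same either way round, 90 g. Square brown collar in the middle, 28 x 28 mm, 34 mm long: grip it there; it lies on it, centre 14 mm up, any flat down. Ends: dark 16 mm core, pale 24 mm crests, 5 an end, pitch 10 mm, at 22, 32, 42, 52, 62 mm from the centre.
- gauge_coarse: Gauge for coarse screws, 1.6 kg, lying in the stand's low rim; either this or the other gauge is absent. Origin: centre of its underside, 8 mm above the table; 140 (x) x 190 (y) x 6 mm. 3 notches for screws lying along x, at y = -64, 0, +64 mm, x = 0: rows of 4 mm thick V teeth at x = +-33 and 49 mm (pitch 16), white on a brass plate. A seated screw's centre is 30 mm above the origin; one of wrong pitch or out of step rides 1.5 to 6 mm higher.
- gauge_fine: Gauge for fine screws, 1.6 kg, lying in the stand's low rim; either this or the other gauge is absent. Origin: centre of its underside, 8 mm above the table; 140 (x) x 190 (y) x 6 mm. 3 notches for screws lying along x, at y = -64, 0, +64 mm, x = 0: rows of 4 mm thick V teeth at x = +-27, 37, 47 and 57 mm (pitch 10), white on a blue plate. A seated screw's centre is 30 mm above the origin; one of wrong pitch or out of step rides 1.5 to 6 mm higher.
- stand: Plywood stand, fixed, carries gauge and keeper; origin on the table, right under the gauge's origin, same axes. Base x -125 to +80, y +-108, 8 mm thick; side cheeks 52 mm high at y = +-104, x -125 to -40 mm. The gauge's V teeth have 45 degree sides, 32 mm wide at the top, tops 42 mm above the table; the thread leads a matching screw in if within about 2 mm along x. Under the collars only the plate.
- keeper (a joint): Keeper: aluminium bar over all notches (22 mm in x, 214 in y, 4 thick, underside 53.5 mm above the table) sliding along the stand's x, friction about 2 N, stays where left. Value in m: 0 = closed (bar centre at stand x = -56 mm, over the screws' ends), 0.05 = fully open (x = -106 mm). Open it to lay screws in; a screw riding high fouls it.
- keeper_grip (a point): Grip point of the keeper's red upright handle at the middle of the bar: 14 mm thick along the stand's x, 30 mm wide in y, from 57.5 to 99.5 mm above the table; this point is 81.5 mm up.
- tray: White open tray, fixed; origin: centre of its underside, on the table. 170 (x) x 200 (y) x 30 mm high, walls and floor 5 mm. A screw lying in it has its centre 19 mm above the table; three fit side by side along x at y = -55, 0, +55 mm.
- jar: Bystander: white ceramic cup, 70 mm across, 90 mm high; origin under its centre.
- glue: Bystander: white bottle with an orange cap, 56 mm across, 130 mm high; origin under its centre.
- tape: Bystander: green ring (empty tape core), 90 mm across, 25 mm high; origin under its centre.
Mind the look-alikes: they are no part of the job. What is shaped like the part that bears coarse3_mid but blue or turquoise is not meant.

How it is judged:
On the way, in this order (a step that is already met when the one before it is completed fails the run):
1. the keeper has been slid open (value of joint keeper above 0.042 m), for 0.2 s.
2. all screws are sorted (matching ones seated in the gauge, the others in the tray) while the keeper is open (z of coarse1_mid in the frame of gauge_coarse between 0.026 and 0.0335 m and x of coarse1_mid in the frame of gauge_coarse between -0.008 and 0.008 m and y of coarse1_mid in the frame of gauge_coarse between -0.072 and 0.072 m and angle between the x axis of each of coarse1_mid, coarse2_mid, coarse3_mid and the x axis of gauge_coarse, either way round below 0.08 rad and ((z of coarse1_mid in the frame of gauge_coarse between 0.026 and 0.0335 m and x of coarse1_mid in the frame of gauge_coarse between -0.008 and 0.008 m and y of coarse1_mid in the frame of gauge_coarse between -0.072 and 0.072 m and angle between the x axis of coarse1_mid and the x axis of gauge_coarse, either way round below 0.08 rad) or (x of coarse1_mid in the frame of tray between -0.075 and 0.075 m and y of coarse1_mid in the frame of tray between -0.09 and 0.09 m and z of coarse1_mid in the frame of tray below 0.06 m)) and z of coarse2_mid in the frame of gauge_coarse between 0.026 and 0.0335 m and x of coarse2_mid in the frame of gauge_coarse between -0.008 and 0.008 m and y of coarse2_mid in the frame of gauge_coarse between -0.072 and 0.072 m and ((z of coarse2_mid in the frame of gauge_coarse between 0.026 and 0.0335 m and x of coarse2_mid in the frame of gauge_coarse between -0.008 and 0.008 m and y of coarse2_mid in the frame of gauge_coarse between -0.072 and 0.072 m and angle between the x axis of coarse2_mid and the x axis of gauge_coarse, either way round below 0.08 rad) or (x of coarse2_mid in the frame of tray between -0.075 and 0.075 m and y of coarse2_mid in the frame of tray between -0.09 and 0.09 m and z of coarse2_mid in the frame of tray below 0.06 m)) and z of coarse3_mid in the frame of gauge_coarse between 0.026 and 0.0335 m and x of coarse3_mid in the frame of gauge_coarse between -0.008 and 0.008 m and y of coarse3_mid in the frame of gauge_coarse between -0.072 and 0.072 m and ((z of coarse3_mid in the frame of gauge_coarse between 0.026 and 0.0335 m and x of coarse3_mid in the frame of gauge_coarse between -0.008 and 0.008 m and y of coarse3_mid in the frame of gauge_coarse between -0.072 and 0.072 m and angle between the x axis of coarse3_mid and the x axis of gauge_coarse, either way round below 0.08 rad) or (x of coarse3_mid in the frame of tray between -0.075 and 0.075 m and y of coarse3_mid in the frame of tray between -0.09 and 0.09 m and z of coarse3_mid in the frame of tray below 0.06 m)) and z of fine1_mid in the frame of gauge_fine between 0.026 and 0.0335 m and x of fine1_mid in the frame of gauge_fine between -0.008 and 0.008 m and y of fine1_mid in the frame of gauge_fine between -0.072 and 0.072 m and angle between the x axis of each of fine1_mid, fine2_mid, fine3_mid and the x axis of gauge_fine, either way round below 0.08 rad and ((z of fine1_mid in the frame of gauge_fine between 0.026 and 0.0335 m and x of fine1_mid in the frame of gauge_fine between -0.008 and 0.008 m and y of fine1_mid in the frame of gauge_fine between -0.072 and 0.072 m and angle between the x axis of fine1_mid and the x axis of gauge_fine, either way round below 0.08 rad) or (x of fine1_mid in the frame of tray between -0.075 and 0.075 m and y of fine1_mid in the frame of tray between -0.09 and 0.09 m and z of fine1_mid in the frame of tray below 0.06 m)) and z of fine2_mid in the frame of gauge_fine between 0.026 and 0.0335 m and x of fine2_mid in the frame of gauge_fine between -0.008 and 0.008 m and y of fine2_mid in the frame of gauge_fine between -0.072 and 0.072 m and ((z of fine2_mid in the frame of gauge_fine between 0.026 and 0.0335 m and x of fine2_mid in the frame of gauge_fine between -0.008 and 0.008 m and y of fine2_mid in the frame of gauge_fine between -0.072 and 0.072 m and angle between the x axis of fine2_mid and the x axis of gauge_fine, either way round below 0.08 rad) or (x of fine2_mid in the frame of tray between -0.075 and 0.075 m and y of fine2_mid in the frame of tray between -0.09 and 0.09 m and z of fine2_mid in the frame of tray below 0.06 m)) and z of fine3_mid in the frame of gauge_fine between 0.026 and 0.0335 m and x of fine3_mid in the frame of gauge_fine between -0.008 and 0.008 m and y of fine3_mid in the frame of gauge_fine between -0.072 and 0.072 m and ((z of fine3_mid in the frame of gauge_fine between 0.026 and 0.0335 m and x of fine3_mid in the frame of gauge_fine between -0.008 and 0.008 m and y of fine3_mid in the frame of gauge_fine between -0.072 and 0.072 m and angle between the x axis of fine3_mid and the x axis of gauge_fine, either way round below 0.08 rad) or (x of fine3_mid in the frame of tray between -0.075 and 0.075 m and y of fine3_mid in the frame of tray between -0.09 and 0.09 m and z of fine3_mid in the frame of tray below 0.06 m)) and linear speed of each of coarse1, coarse2, coarse3, fine1, fine2, fine3 below 0.03 m/s and value of joint keeper above 0.035 m), for 0.2 s.
At the end, for the whole second after the job is handed in: Each screw matching the fitted gauge is seated in a notch (centre 26 to 33.5 mm above the plate origin, within 8 mm in x, 72 mm in y, parallel within 0.08 rad); each other screw lies inside the tray (centre under 60 mm high); keeper closed within 8 mm; screws at rest (z of coarse1_mid in the frame of gauge_coarse between 0.026 and 0.0335 m and x of coarse1_mid in the frame of gauge_coarse between -0.008 and 0.008 m and y of coarse1_mid in the frame of gauge_coarse between -0.072 and 0.072 m and angle between the x axis of each of coarse1_mid, coarse2_mid, coarse3_mid and the x axis of gauge_coarse, either way round below 0.08 rad and ((z of coarse1_mid in the frame of gauge_coarse between 0.026 and 0.0335 m and x of coarse1_mid in the frame of gauge_coarse between -0.008 and 0.008 m and y of coarse1_mid in the frame of gauge_coarse between -0.072 and 0.072 m and angle between the x axis of coarse1_mid and the x axis of gauge_coarse, either way round below 0.08 rad) or (x of coarse1_mid in the frame of tray between -0.075 and 0.075 m and y of coarse1_mid in the frame of tray between -0.09 and 0.09 m and z of coarse1_mid in the frame of tray below 0.06 m)) and z of coarse2_mid in the frame of gauge_coarse between 0.026 and 0.0335 m and x of coarse2_mid in the frame of gauge_coarse between -0.008 and 0.008 m and y of coarse2_mid in the frame of gauge_coarse between -0.072 and 0.072 m and ((z of coarse2_mid in the frame of gauge_coarse between 0.026 and 0.0335 m and x of coarse2_mid in the frame of gauge_coarse between -0.008 and 0.008 m and y of coarse2_mid in the frame of gauge_coarse between -0.072 and 0.072 m and angle between the x axis of coarse2_mid and the x axis of gauge_coarse, either way round below 0.08 rad) or (x of coarse2_mid in the frame of tray between -0.075 and 0.075 m and y of coarse2_mid in the frame of tray between -0.09 and 0.09 m and z of coarse2_mid in the frame of tray below 0.06 m)) and z of coarse3_mid in the frame of gauge_coarse between 0.026 and 0.0335 m and x of coarse3_mid in the frame of gauge_coarse between -0.008 and 0.008 m and y of coarse3_mid in the frame of gauge_coarse between -0.072 and 0.072 m and ((z of coarse3_mid in the frame of gauge_coarse between 0.026 and 0.0335 m and x of coarse3_mid in the frame of gauge_coarse between -0.008 and 0.008 m and y of coarse3_mid in the frame of gauge_coarse between -0.072 and 0.072 m and angle between the x axis of coarse3_mid and the x axis of gauge_coarse, either way round below 0.08 rad) or (x of coarse3_mid in the frame of tray between -0.075 and 0.075 m and y of coarse3_mid in the frame of tray between -0.09 and 0.09 m and z of coarse3_mid in the frame of tray below 0.06 m)) and z of fine1_mid in the frame of gauge_fine between 0.026 and 0.0335 m and x of fine1_mid in the frame of gauge_fine between -0.008 and 0.008 m and y of fine1_mid in the frame of gauge_fine between -0.072 and 0.072 m and angle between the x axis of each of fine1_mid, fine2_mid, fine3_mid and the x axis of gauge_fine, either way round below 0.08 rad and ((z of fine1_mid in the frame of gauge_fine between 0.026 and 0.0335 m and x of fine1_mid in the frame of gauge_fine between -0.008 and 0.008 m and y of fine1_mid in the frame of gauge_fine between -0.072 and 0.072 m and angle between the x axis of fine1_mid and the x axis of gauge_fine, either way round below 0.08 rad) or (x of fine1_mid in the frame of tray between -0.075 and 0.075 m and y of fine1_mid in the frame of tray between -0.09 and 0.09 m and z of fine1_mid in the frame of tray below 0.06 m)) and z of fine2_mid in the frame of gauge_fine between 0.026 and 0.0335 m and x of fine2_mid in the frame of gauge_fine between -0.008 and 0.008 m and y of fine2_mid in the frame of gauge_fine between -0.072 and 0.072 m and ((z of fine2_mid in the frame of gauge_fine between 0.026 and 0.0335 m and x of fine2_mid in the frame of gauge_fine between -0.008 and 0.008 m and y of fine2_mid in the frame of gauge_fine between -0.072 and 0.072 m and angle between the x axis of fine2_mid and the x axis of gauge_fine, either way round below 0.08 rad) or (x of fine2_mid in the frame of tray between -0.075 and 0.075 m and y of fine2_mid in the frame of tray between -0.09 and 0.09 m and z of fine2_mid in the frame of tray below 0.06 m)) and z of fine3_mid in the frame of gauge_fine between 0.026 and 0.0335 m and x of fine3_mid in the frame of gauge_fine between -0.008 and 0.008 m and y of fine3_mid in the frame of gauge_fine between -0.072 and 0.072 m and ((z of fine3_mid in the frame of gauge_fine between 0.026 and 0.0335 m and x of fine3_mid in the frame of gauge_fine between -0.008 and 0.008 m and y of fine3_mid in the frame of gauge_fine between -0.072 and 0.072 m and angle between the x axis of fine3_mid and the x axis of gauge_fine, either way round below 0.08 rad) or (x of fine3_mid in the frame of tray between -0.075 and 0.075 m and y of fine3_mid in the frame of tray between -0.09 and 0.09 m and z of fine3_mid in the frame of tray below 0.06 m)) and linear speed of each of coarse1, coarse2, coarse3, fine1, fine2, fine3 below 0.03 m/s and value of joint keeper below 0.008 m); the robot touches nothing.
It fails at once if the cup is pushed more than 30 mm (distance of jar from where it was at the start of the episode above 0.03 m).
It fails at once if the bottle is pushed more than 30 mm (distance of glue from where it was at the start of the episode above 0.03 m).
It fails at once if the green ring is pushed more than 30 mm (distance of tape from where it was at the start of the episode above 0.03 m).
Of gauge_coarse, gauge_fine only 1 to 1 are there at a start; the rules pass over those that are not, and their reading is None.
Of coarse1, coarse2, coarse3 only 2 to 3 are there at a start; the rules pass over those that are not, and their reading is None.
Of fine1, fine2, fine3 only 2 to 3 are there at a start; the rules pass over those that are not, and their reading is None.
At some moment in a run one of coarse1, coarse2, coarse3, fine1, fine2, fine3 may be knocked a few centimetres aside while the robot is not near it.
Once in a run the grip may slacken for a moment while it holds something.
It also fails if it takes over 210 s, if anything falls off the work surface, if the arm or the gripper's body presses on something with over 40 N, if the wrist force passes 120 N, or if a joint passes its speed limit or range.

## Working session

There is one attempt and no reset: what is moved stays moved. The work goes in short steps, Python scripts to look and compute and a tool call to move; the robot and the scene stay as the last step left them, time stands still between calls to the robot, and variables do not carry over. Pictures are saved under pics/ and viewed, and the job is handed in when it is done.

Besides the shell and the picture viewer there is one more tool, called after "Call:" by a JSON object that holds its "op" and its "data", one argument or row to a line. arm_command: Moves the arm, as the interface text tells. Its arguments: {"type":"object","properties":{"linear":{"type":"array"},"turn":{"type":"array"},"grip":{"type":"number"},"squeeze":{"type":"number"}},"required":["linear","turn"]}

```bash
ls; mkdir -p pics
python3 - <<'E'
from bench import robot
import cv2,numpy as np
np.set_printoptions(precision=4,suppress=True)
for n in("scene","top"):
    im=robot.capture(n); cv2.imwrite(f"pics/{n}0.png",im[:,:,::-1]); ci=robot.camera_info(n); print(n,ci)
print(robot.observe())
E
```

```text
pics
scene {'K': array([[362.8538,   0.    , 316.1941],
       [  0.    , 362.8538, 195.0812],
       [  0.    ,   0.    ,   1.    ]]), 'R': array([[-0.8217,  0.5699, -0.0002],
       [ 0.3548,  0.5113, -0.7828],
       [-0.446 , -0.6433, -0.6223]]), 't': array([ 0.5259, -0.0882,  1.2363])}
top {'K': array([[494.7763,   0.    , 331.6425],
       [  0.    , 494.7763, 202.6252],
       [  0.    ,   0.    ,   1.    ]]), 'R': array([[ 0.007 , -1.    ,  0.0012],
       [-0.9977, -0.0071, -0.0669],
       [ 0.0669, -0.0007, -0.9978]]), 't': array([-0.0971,  0.5717,  1.5763])}
{'time_s': 0.1, 'qpos': array([-1.3414,  0.1311,  1.4892, -0.    ,  1.523 , -0.0854]), 'qvel': array([-0.0027,  0.0001, -0.0012, -0.0024,  0.0004,  0.0012]), 'tau': array([  0.0005, -57.0953, -50.1944,  -0.0002,   0.0081,  -0.    ]), 'ee_pos': array([ 0.1857, -0.57  ,  0.2303]), 'tool_rot': array([-1.3407,  0.9751, -0.973 ]), 'wrist_force': array([0.0199, 0.3969, 0.7123]), 'moment': array([-0.002 ,  0.0013,  0.0235]), 'gripper_width': 0.08547423840327177}
```

View pics/top0.png

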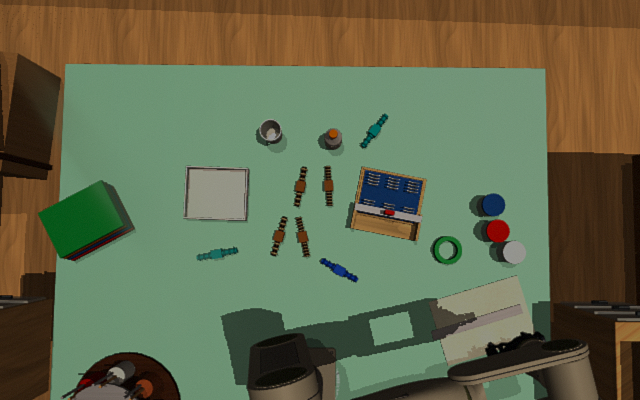

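View pics/scene0.png

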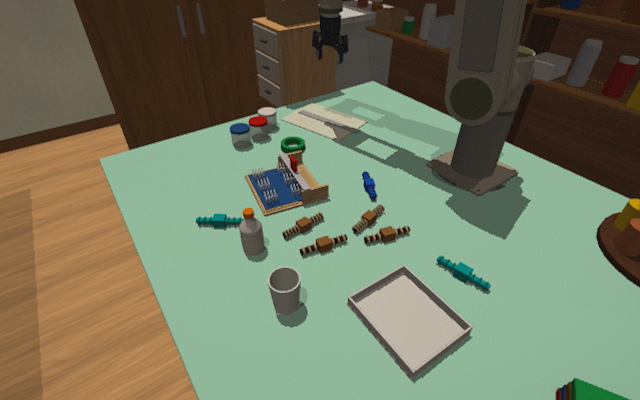

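Top view: the gauge plate is blue, so it is the fine one, at about (391,203), with the red handle at (389,213) and the tray at (217,194). The brown screws are at (300,187), (328,186), (279,236) and (303,237). The look-alikes to ignore are teal at (374,130) and (217,253), and blue at (339,270). I'll crop in close to read the threads.

Run:
```python
import cv2,numpy as np
t=cv2.imread("pics/top0.png")
a=cv2.resize(t[155:265,262:347],None,fx=7,fy=7,interpolation=cv2.INTER_CUBIC)[:, :]
a=cv2.resize(t[160:262,262:347],(500,600),interpolation=cv2.INTER_CUBIC)
cv2.imwrite("pics/c1.png",a)
s=cv2.imread("pics/scene0.png")
cv2.imwrite("pics/c2.png",cv2.resize(s[200:260,275:415],(800,343),interpolation=cv2.INTER_CUBIC))
cv2.imwrite("pics/c3.png",cv2.resize(t[160:248,340:440],(680,598),interpolation=cv2.INTER_CUBIC))
```

```text
(no output)
```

View pics/c1.png

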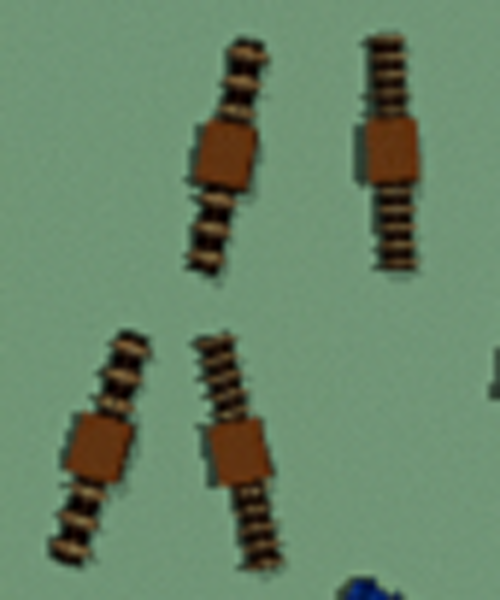

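View pics/c2.png

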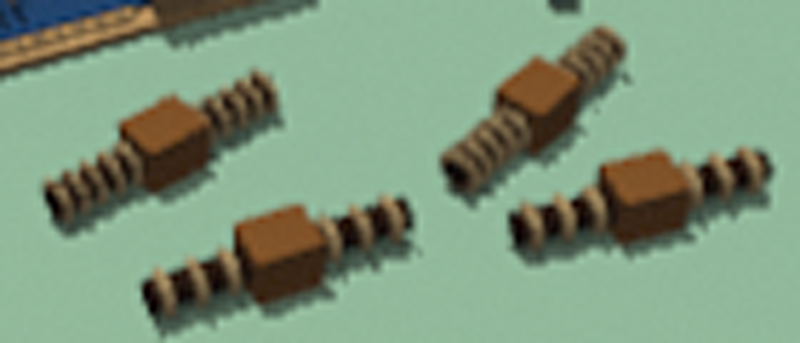

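View pics/c3.png

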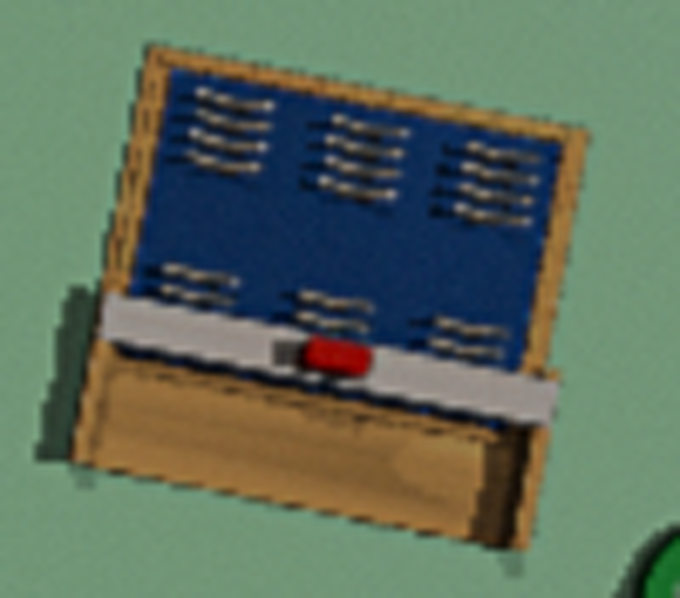

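The crops show the fine screws at (328,186) and (303,237), with 5 crests an end. The coarse ones are at (300,187) and (279,236), with 3 an end. Next I'll measure the poses.

```bash
cat > h.py <<'E'
import cv2,numpy as np
from scipy.optimize import least_squares
from bench import robot
np.set_printoptions(precision=4,suppress=True)
CI={n:robot.camera_info(n) for n in("scene","top")}
def proj(n,P):
    c=CI[n];p=np.atleast_2d(P)@c["R"].T+c["t"];q=p@c["K"].T;return q[:,:2]/q[:,2:]
def back(n,uv,z):
    c=CI[n];uv=np.atleast_2d(uv);d=np.c_[uv,np.ones(len(uv))]@np.linalg.inv(c["K"]).T@c["R"]
    o=-c["R"].T@c["t"];return o+d*((z-o[2])/d[:,2])[:,None]
def tf(pose,P):
    x,y,a=pose;P=np.atleast_2d(P).astype(float);c,s=np.cos(a),np.sin(a)
    return np.c_[x+c*P[:,0]-s*P[:,1],y+s*P[:,0]+c*P[:,1],P[:,2]]
def collars(im):
    """brown collars in a top picture -> (uv centroid, area, mask)"""
    h=cv2.cvtColor(im,cv2.COLOR_RGB2HSV).astype(int);I=im.astype(int)
    m=((h[...,0]<14)&(h[...,1]>150)&(I[...,0]>75)&(I[...,0]<170)).astype(np.uint8)
    n,l,s,c=cv2.connectedComponentsWithStats(m)
    return [(c[i],s[i,4],l==i) for i in range(1,n) if 40<s[i,4]<250]
def look(tag):
    for n in("scene","top"): 
        im=robot.capture(n);cv2.imwrite(f"pics/{n}{tag}.png",im[:,:,::-1])
E
python3 - <<'E'
from h import *
im=cv2.imread("pics/top0.png")[:,:,::-1].copy()
for c,a,m in collars(im):
    if 250<c[0]<350 and 150<c[1]<260: print(c,a,back("top",c,0.026)[0])
# stand fit (crop px /6.8 + offset)
pts={(57,64):(235,99),(57,0):(372,126),(57,-64):(504,154),(47,64):(232,120),(47,0):(368,147),(47,-64):(500,175),(37,64):(228,141),(37,0):(365,168),(37,-64):(497,195),(27,64):(225,162),(27,0):(358,190),(27,-64):(493,217),(-27,64):(199,274),(-27,0):(335,300),(-27,-64):(468,327),(-37,64):(200,296),(-37,0):(333,321),(-37,-64):(465,350)}
M=np.array([(a/1e3,b/1e3,.038) for a,b in pts]);U=np.array(list(pts.values()))/6.8+[340,160]-0.43
r=least_squares(lambda p:(proj("top",tf(p,M))-U).ravel(),[.6,-.1,-.17])
print("stand",r.x,"rms px",np.sqrt((r.fun**2).mean()),r.fun.reshape(-1,2).mean(0)); print(r.fun.reshape(-1,2).round(1).tolist())
# tray corners (outer tops) overlay
s=cv2.imread("pics/scene0.png");t=cv2.imread("pics/top0.png")
for n,im in(("scene",s),("top",t)):
    f=4; x0,y0,w,h=(230,140,110,80) if n=="scene" else (340,160,100,88)
    big=cv2.resize(im[y0:y0+h,x0:x0+w],None,fx=6.8,fy=6.8,interpolation=cv2.INTER_CUBIC)
    def dr(P,col):
        q=(proj(n,tf(r.x,P))-[x0,y0]+.5)*6.8
        cv2.polylines(big,[q.round().astype(int)],True,col,1)
    dr([(-.125,-.108,.008),(.08,-.108,.008),(.08,.108,.008),(-.125,.108,.008)],(0,255,255))
    dr([(-.067,-.107,.0575),(-.045,-.107,.0575),(-.045,.107,.0575),(-.067,.107,.0575)],(0,0,255))
    for X in(57,47,37,27,-27,-37):
        for Y in(64,0,-64): dr([(X/1e3,Y/1e3-.016,.042),(X/1e3,Y/1e3,.026),(X/1e3,Y/1e3+.016,.042),(X/1e3,Y/1e3,.026)],(0,255,0))
    dr([(-.063,-.015,.0995),(-.049,-.015,.0995),(-.049,.015,.0995),(-.063,.015,.0995)],(255,0,255))
    cv2.imwrite(f"pics/ov_{n}.png",big)
cv2.imwrite("pics/tray.png",cv2.resize(t[155:230,175:260],None,fx=7,fy=7,interpolation=cv2.INTER_CUBIC))
E
```

```text
[299.9595 185.9459] 74 [0.6249 0.0093 0.026 ]
[328.6176 185.1765] 68 [ 0.6281 -0.0829  0.026 ]
[278.527  235.5946] 74 [0.4651 0.076  0.026 ]
[302.3784 236.3649] 74 [ 0.4631 -0.0003  0.026 ]
stand [ 0.5949 -0.281  -0.1958] rms px 0.17586505606108424 [-0.  0.]
[[0.3, 0.0], [-0.2, 0.1], [0.0, -0.0], [0.1, 0.0], [-0.2, 0.0], [0.0, -0.1], [0.1, -0.0], [-0.4, 0.0], [-0.1, 0.1], [-0.1, -0.1], [0.0, -0.2], [-0.1, -0.1], [0.4, -0.0], [0.1, 0.2], [0.3, 0.2], [-0.3, -0.2], [-0.2, 0.2], [0.1, -0.1]]
```

View pics/ov_top.png

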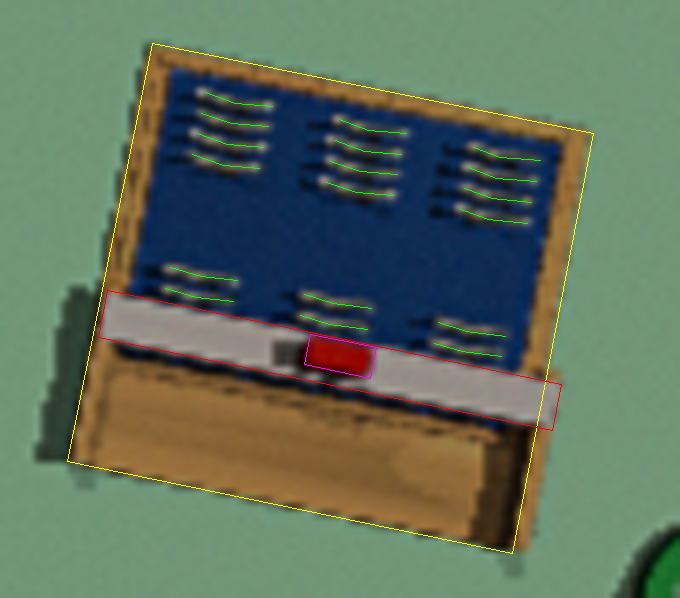

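View pics/ov_scene.png

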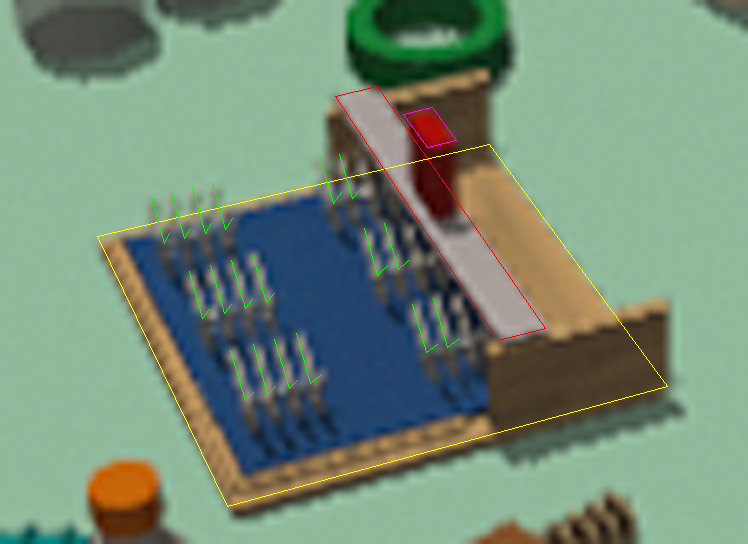

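View pics/tray.png

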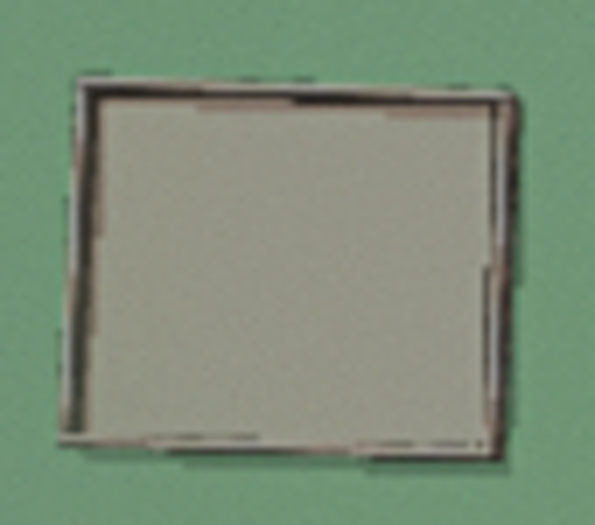

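The stand overlay fits well in both cameras (rms 0.18 px): stand at (0.595, -0.281), yaw -0.196. The keeper is closed, with its handle at top (389,213). Next come the tray, the screw yaws and the tool's current yaw.

```bash
cat >> h.py <<'E'
STAND=np.array([0.5949,-0.281,-0.1958])
from scipy.spatial.transform import Rotation as Ro
def tool():
    o=robot.observe();R=Ro.from_rotvec(o["tool_rot"]).as_matrix()
    return o,R
def st():
    o,R=tool();print("t%.1f"%o["time_s"],"tcp",o["ee_pos"],"jawyaw %.4f"%np.arctan2(R[1,0],R[0,0]),"y",R[:,1],"q",o["qpos"],"F",o["wrist_force"],"w %.4f"%o["gripper_width"])
E
python3 - <<'E'
from h import *
st()
T=np.array([(80,78),(517,92),(60,440),(500,455)])/7+[175,155]-.43
M=np.array([(.085,.1,.03),(.085,-.1,.03),(-.085,.1,.03),(-.085,-.1,.03)])
r=least_squares(lambda p:(proj("top",tf(p,M))-T).ravel(),[.6,.2,0]);print("tray",r.x,r.fun)
for y in(-.055,0,.055): print(tf(r.x,[0,y,0])[0])
for k in(0,.05): print("handle",k,tf(STAND,[-.056-k,0,.0815]))
for y in(-.064,0,.064): print("notch",y,tf(STAND,[0,y,0]))
S=np.array([500/85,600/102])
for nm,a,b in(("C1",(247,45),(205,270)),("F1",(385,38),(398,268)),("C2",(130,338),(70,560)),("F2",(215,342),(262,568))):
    A=back("top",np.array([a,b])/S+[262,160]-.43,.016);d=A[0]-A[1];print(nm,A.mean(0),"yaw",np.arctan2(d[1],d[0]),np.linalg.norm(d))
for n,u in(("bottle",(333,139)),("cup",(270,132)),("ring",(447,250))): print(n,back("top",u,.05))
# scene check of collars: predicted vs seen
im=robot.capture("scene");print([(c.round(1),a,back("scene",c,.02)[0]) for c,a,m in collars(im)])
E
```

```text
t0.1 tcp [ 0.1857 -0.57    0.2303] jawyaw -1.2560 y [-0.0004  0.0016 -1.    ] q [-1.3414  0.1311  1.4892 -0.      1.523  -0.0854] F [0.0199 0.3969 0.7123] w 0.0855
tray [ 0.6015  0.2783 -0.0267] [ 0.1504 -0.5575 -0.1732 -0.4636  0.1642  0.518  -0.1414  0.4912]
[0.6    0.2233 0.    ]
[0.6015 0.2783 0.    ]
[0.6029 0.3333 0.    ]
handle 0 [[ 0.54   -0.2701  0.0815]]
handle 0.05 [[ 0.4909 -0.2604  0.0815]]
notch -0.064 [[ 0.5824 -0.3438  0.    ]]
notch 0 [[ 0.5949 -0.281   0.    ]]
notch 0.064 [[ 0.6074 -0.2182  0.    ]]
C1 [0.6248 0.0098 0.016 ] yaw -0.17253713453853223 0.12644253546224052
F1 [ 0.628  -0.0813  0.016 ] yaw 0.06372602689852479 0.12740987126118766
C2 [0.4642 0.0768 0.016 ] yaw -0.25075644419249676 0.12524449185075906
F2 [0.4615 0.0011 0.016 ] yaw 0.21637524814136372 0.12601148155389577
bottle [[ 0.7737 -0.0959  0.05  ]]
cup [[0.7948 0.1053 0.05  ]]
ring [[ 0.4236 -0.4566  0.05  ]]
[(array([257.6, 120.3]), np.int32(132), array([ 0.4446, -0.7   ,  0.02  ])), (array([635.1, 223.5]), np.int32(101), array([-0.12  ,  0.4389,  0.02  ]))]
```

Call:
{"op": "arm_command", "data": {
  "linear": [
    [0.0295,0.025,0],
    [0.0295,0.025,0],
    [0.0295,0.025,0],
    [0.0295,0.025,0],
    [0.0295,0.025,0],
    [0.0295,0.025,0],
    [0.0295,0.025,0],
    [0.0295,0.025,0],
    [0.0295,0.025,0],
    [0.0295,0.025,0],
    [0.0295,0.025,0],
    [0.0298,0.025,0],
    [0,0,0],
    [0,0,0],
    [0,0,0]
  ],
  "turn": [0.0883,0.0883,0.0883,0.0883,0.0883,0.0883,0.0883,0.0883,0.0883,0.0883,0.0883,0.0887,0,0,0],
  "grip": 60,
  "squeeze": 50
}}

```text
time_s: 1.65
ee_pos: [0.5395, -0.2709, 0.2309]
tool_rot: [-1.565, 0.155, -0.154]
wrist_force: [-0.2, -1.2, -0.2]
gripper_width: 0.0511
```

Run:
```python
from h import *
st()
```

```text
t1.6 tcp [ 0.5395 -0.2709  0.2309] jawyaw -0.1971 y [-0.0009  0.     -1.    ] q [-0.5501  0.1412  1.4771 -0.0005  1.5241 -0.353 ] F [-0.1808 -1.2217 -0.1686] w 0.0511
```

Right over the handle. I'll go down to TCP z 0.066 and grip.

Call:
{"op": "arm_command", "data": {
  "linear": [
    [0,0.0005,-0.03],
    [0,0,-0.03],
    [0,0,-0.03],
    [0,0,-0.03],
    [0,0,-0.02],
    [0,0,-0.015],
    [0,0,-0.01],
    [0,0,0]
  ],
  "turn": [0,0,0,0,0,0,0,0]
}}

```text
time_s: 2.45
ee_pos: [0.5391, -0.2701, 0.0651]
tool_rot: [-1.564, 0.156, -0.153]
wrist_force: [0.1, -0.1, -0.7]
gripper_width: 0.0512
```

Call:
{"op": "arm_command", "data": {
  "linear": [
    [0,0,0],
    [0,0,0],
    [0,0,0],
    [0,0,0],
    [0,0,0],
    [0,0,0],
    [0,0,0]
  ],
  "turn": [0,0,0,0,0,0,0],
  "grip": 0
}}

```text
time_s: 3.15
ee_pos: [0.5397, -0.2704, 0.068]
tool_rot: [-1.566, 0.154, -0.153]
wrist_force: [-7.7, 1.7, 8.0]
gripper_width: 0.0135
```

Call:
{"op": "arm_command", "data": {
  "linear": [
    [0,0,0.003],
    [-0.0098,0.002,0],
    [-0.0098,0.0019,0],
    [-0.0098,0.002,0],
    [-0.0098,0.0019,0],
    [-0.0098,0.002,0],
    [-0.001,0,0],
    [0,0,0],
    [0,0,0]
  ],
  "turn": [0,0,0,0,0,0,0,0,0]
}}

```text
time_s: 4.05
ee_pos: [0.4904, -0.261, 0.0682]
tool_rot: [-1.567, 0.153, -0.155]
wrist_force: [8.6, -8.0, -18.3]
gripper_width: 0.0132
```

Run:
```python
from h import *
st();look(1)
t=cv2.imread("pics/top1.png");s=cv2.imread("pics/scene1.png")
cv2.imwrite("pics/c4.png",np.hstack([cv2.resize(t[150:250,340:440],(400,400)),cv2.resize(s[130:230,230:330],(400,400))]))
```

```text
t4.0 tcp [ 0.4904 -0.261   0.0682] jawyaw -0.1958 y [ 0.0011 -0.0016 -1.    ] q [-0.5809  0.1496  1.7761 -0.0008  1.2141 -0.3848] F [  8.6162  -7.9808 -18.2625] w 0.0132
```

View pics/c4.png

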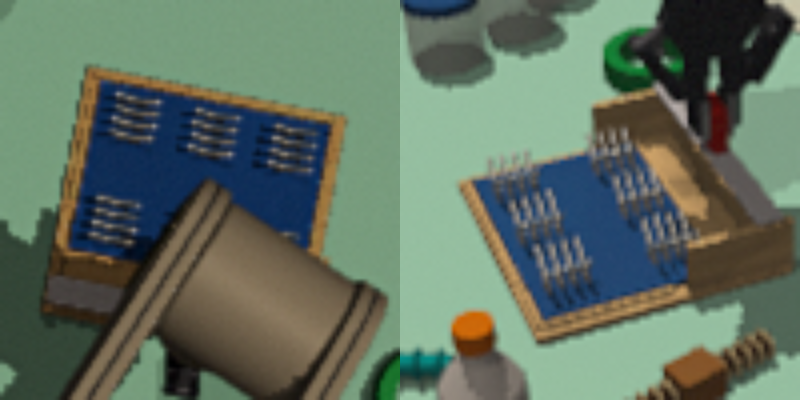

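The keeper bar is now at the rear of the cheeks (travel 50 mm). I'll release and go to fine screw F1.

Call:
{"op": "arm_command", "data": {
  "linear": [
    [0,0,0],
    [0,0,0],
    [0,0,0],
    [0,0,0.03],
    [0,0,0.04],
    [0,0,0.04],
    [0,0,0.04]
  ],
  "turn": [0,0,0,0,0,0,0],
  "grip": 60
}}

```text
time_s: 4.85
ee_pos: [0.4901, -0.26, 0.2215]
tool_rot: [-1.566, 0.153, -0.154]
wrist_force: [1.2, -1.2, -0.2]
gripper_width: 0.0511
```

Call:
{"op": "arm_command", "data": {
  "linear": [
    [0.0115,0.0149,0],
    [0.0115,0.0149,0],
    [0.0115,0.0149,0],
    [0.0115,0.0149,0],
    [0.0115,0.0149,0],
    [0.0115,0.0149,0],
    [0.0115,0.0149,0],
    [0.0115,0.0149,0],
    [0.0115,0.0149,0],
    [0.0115,0.0149,0],
    [0.0115,0.0149,0],
    [0.0115,0.0149,0],
    [0,0,0],
    [0,0,0]
  ],
  "turn": [-0.11,-0.11,-0.11,-0.11,-0.11,-0.11,-0.11,-0.11,-0.11,-0.11,-0.11,-0.105,0,0]
}}

```text
time_s: 6.25
ee_pos: [0.6282, -0.0812, 0.2196]
tool_rot: [-1.238, 1.162, -1.163]
wrist_force: [0.3, -0.3, -0.0]
gripper_width: 0.0511
```

Run:
```python
from h import *
st();look(2)
s=cv2.imread("pics/scene2.png");cv2.imwrite("pics/c5.png",cv2.resize(s[130:330,200:480],(800,571)))
```

```text
t6.2 tcp [ 0.6282 -0.0812  0.2196] jawyaw -1.5079 y [ 0.0003 -0.0003 -1.    ] q [-0.2094  0.2249  1.4038 -0.0002  1.5126  1.2985] F [ 0.3046 -0.2863 -0.0231] w 0.0511
```

View pics/c5.png

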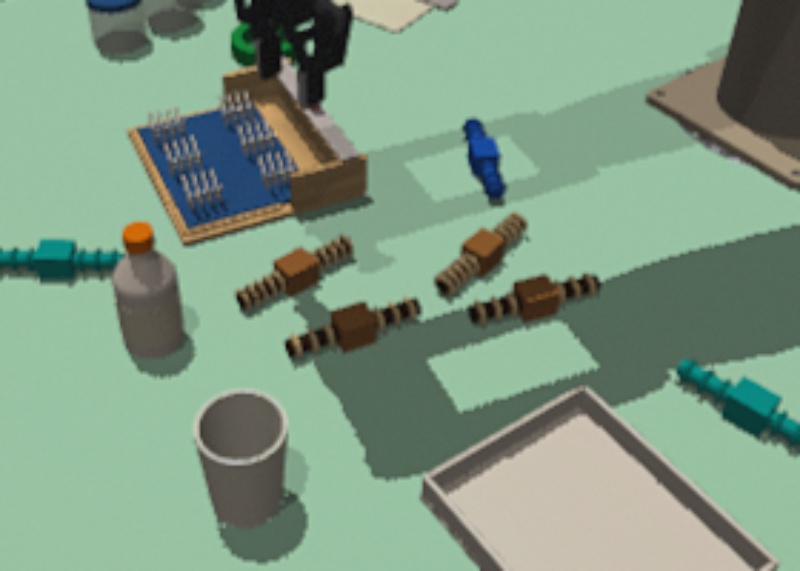

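The scene is unchanged: keeper open, F1 at about (304,225) in the scene picture. Going down onto it.

Call:
{"op": "arm_command", "data": {
  "linear": [
    [0,-0.0007,-0.04],
    [0,0,-0.04],
    [0,0,-0.04],
    [0,0,-0.04],
    [0,0,-0.03],
    [0,0,-0.015],
    [0,0,-0.01],
    [0,0,0]
  ],
  "turn": [0,0,0,0,0,0,0,0]
}}

```text
time_s: 7.15
ee_pos: [0.6278, -0.0825, 0.0039]
tool_rot: [-1.237, 1.166, -1.165]
wrist_force: [-0.7, 0.2, -0.7]
gripper_width: 0.0515
```

Call:
{"op": "arm_command", "data": {
  "linear": [
    [0,0,0],
    [0,0,0],
    [0,0,0],
    [0,0,0],
    [0,0,0],
    [0,0,0]
  ],
  "turn": [0,0,0,0,0,0],
  "grip": 0
}}

```text
time_s: 7.75
ee_pos: [0.63, -0.0825, 0.0068]
tool_rot: [-1.235, 1.162, -1.167]
wrist_force: [0.9, -0.5, 7.0]
gripper_width: 0.0271
```

Run:
```python
from h import *
st();look(3)
s=cv2.imread("pics/scene3.png");cv2.imwrite("pics/c6.png",cv2.resize(s[170:270,250:400],(800,533)))
```

```text
t7.8 tcp [ 0.63   -0.0825  0.0068] jawyaw -1.5108 y [ 0.0039 -0.0009 -1.    ] q [-0.2109  0.425   1.5677 -0.      1.1449  1.3   ] F [ 0.8978 -0.5115  6.9962] w 0.0271
```

View pics/c6.png

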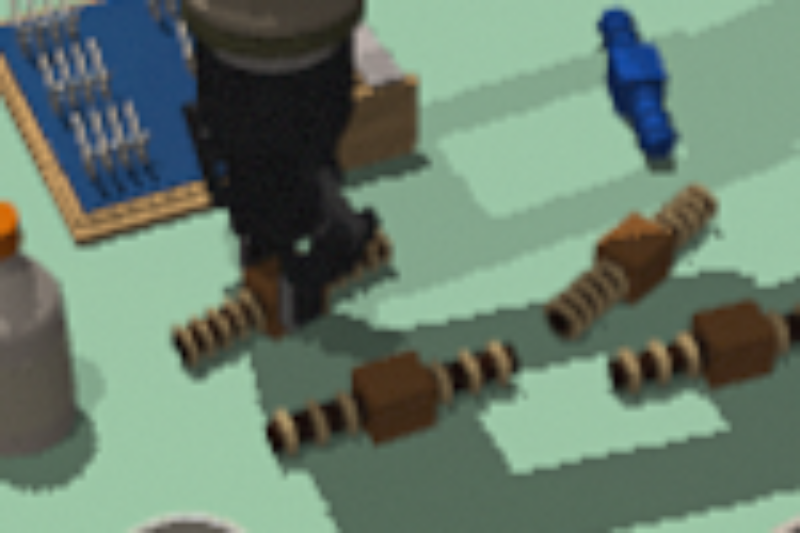

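F1 is gripped (w 27 mm). I'll lift it and carry it above the notch at stand y = -64.

Call:
{"op": "arm_command", "data": {
  "linear": [
    [0,0,0.03],
    [0,0,0.04],
    [0,0,0.04],
    [0,0,0.04],
    [-0.0048,-0.0262,0],
    [-0.0048,-0.0262,0],
    [-0.0048,-0.0262,0],
    [-0.0048,-0.0262,0],
    [-0.0048,-0.0262,0],
    [-0.0048,-0.0262,0],
    [-0.0048,-0.0262,0],
    [-0.0048,-0.0262,0],
    [-0.0048,-0.0262,0],
    [-0.0048,-0.0258,0],
    [0,0,0],
    [0,0,0],
    [0,0,0]
  ],
  "turn": [0,0,0,0,-0.0256,-0.0256,-0.0256,-0.0256,-0.0256,-0.0256,-0.0256,-0.0256,-0.0256,-0.0256,0,0,0]
}}

```text
time_s: 9.55
ee_pos: [0.5803, -0.3429, 0.1544]
tool_rot: [-1.11, 1.352, -1.351]
wrist_force: [0.8, 0.1, -1.2]
gripper_width: 0.027
```

Run:
```python
from h import *
st();look(4)
s=cv2.imread("pics/scene4.png");cv2.imwrite("pics/c7.png",cv2.resize(s[90:230,200:340],(590,590),interpolation=cv2.INTER_CUBIC))
t=cv2.imread("pics/top4.png");cv2.imwrite("pics/c8.png",cv2.resize(t[150:250,350:450],(590,590),interpolation=cv2.INTER_CUBIC))
```

```text
t9.6 tcp [ 0.5803 -0.3429  0.1544] jawyaw -1.7662 y [ 0.0001  0.0004 -1.    ] q [-0.61    0.3714  1.3479  0.0004  1.4224  1.1562] F [ 0.8465  0.1413 -1.2097] w 0.0270
```

View pics/c7.png

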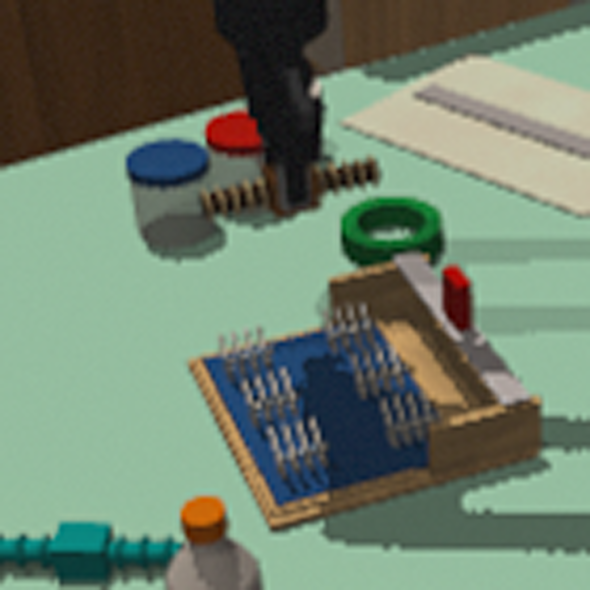

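View pics/c8.png

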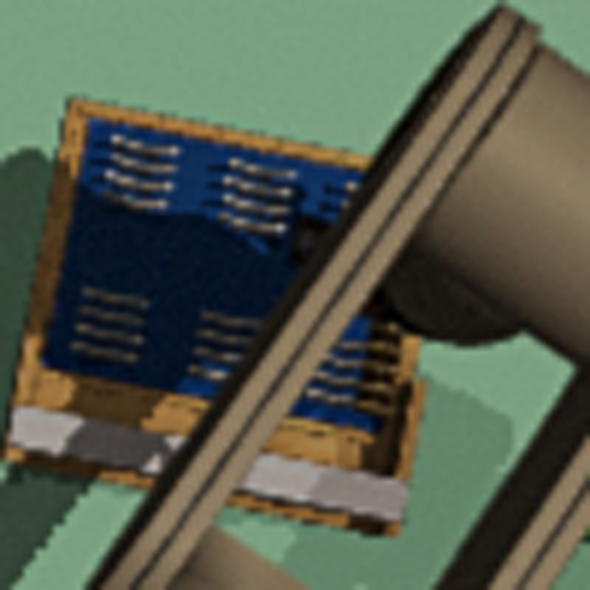

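```bash
cat >> h.py <<'E'
def ov(n,im,x0,y0,w,h,f,polys,dots=()):
    big=cv2.resize(im[y0:y0+h,x0:x0+w],None,fx=f,fy=f,interpolation=cv2.INTER_CUBIC)
    for P,c in polys:
        q=(proj(n,P)-[x0,y0]+.5)*f;cv2.polylines(big,[q.round().astype(int)],False,c,1)
    return big
def screw(pose,z,k,L=.065):
    """axis and crest tick marks: fine(k=5)"""
    xs=[.022,.032,.042,.052,.062] if k==5 else [.025,.041,.057]
    P=[(tf(pose,[(-L,0,z),(L,0,z)]),(255,255,0))]
    for x in xs:
        for s in(-1,1): P.append((tf(pose,[(s*x,0,z-.012),(s*x,0,z+.012)]),(0,255,255)))
    return P
def teeth(c=(0,255,0)):
    return [(tf(STAND,[(X/1e3,Y/1e3-.016,.042),(X/1e3,Y/1e3,.026),(X/1e3,Y/1e3+.016,.042)]),c) for X in(57,47,37,27,-27,-37,-47,-57) for Y in(64,0,-64)]
E
python3 - <<'E'
from h import *
s=cv2.imread("pics/scene4.png")
b=ov("scene",s,240,120,60,30,13,screw((.5803,-.3429,-.196),.1616,5))
cv2.imwrite("pics/o1.png",b)
b=ov("scene",cv2.imread("pics/scene2.png"),240,160,80,55,10,teeth());cv2.imwrite("pics/o2.png",b)
E
```

```text
(no output)
```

View pics/o1.png

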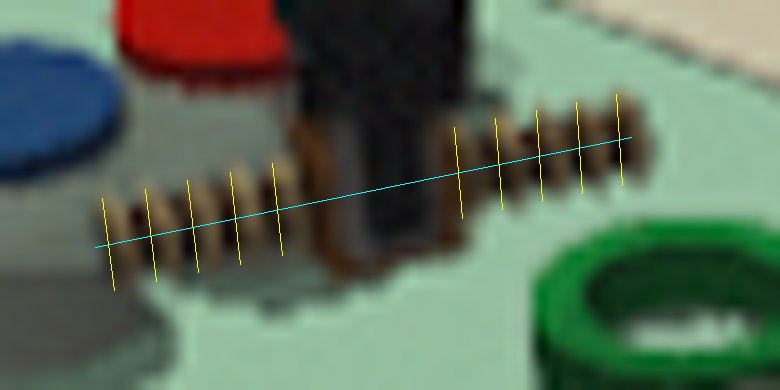

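View pics/o2.png

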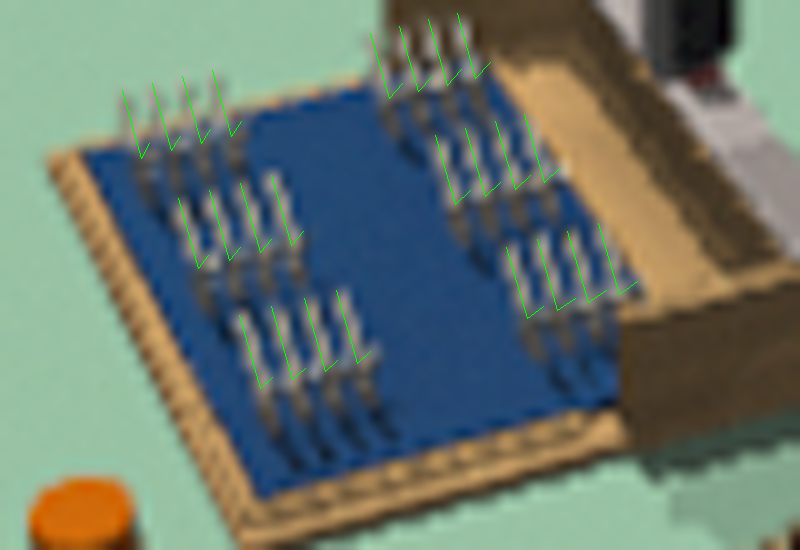

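The crests show the same ~0.7 px scene-camera bias as the teeth, so the screw is centred on the TCP. It needs +2.2 mm along stand x, then down.

Call:
{"op": "arm_command", "data": {
  "linear": [
    [0.0021,-0.0009,0],
    [0,0,-0.03],
    [0,0,-0.03],
    [0,0,-0.03],
    [0,0,-0.015],
    [0,0,-0.01],
    [0,0,0],
    [0,0,0]
  ],
  "turn": [0,0,0,0,0,0,0,0]
}}

```text
time_s: 10.45
ee_pos: [0.5831, -0.3451, 0.0409]
tool_rot: [-1.109, 1.35, -1.354]
wrist_force: [0.3, -0.0, -0.4]
gripper_width: 0.0267
```

Call:
{"op": "arm_command", "data": {
  "linear": [
    [0,0,-0.004],
    [0,0,-0.003],
    [0,0,-0.002],
    [0,0,0],
    [0,0,0]
  ],
  "turn": [0,0,0,0,0]
}}

```text
time_s: 10.95
ee_pos: [0.5835, -0.3448, 0.0323]
tool_rot: [-1.109, 1.35, -1.354]
wrist_force: [-1.0, 3.3, 6.7]
gripper_width: 0.0267
```

Run:
```python
from h import *
st();look(5)
s=cv2.imread("pics/scene5.png")
cv2.imwrite("pics/o3.png",ov("scene",s,240,140,80,60,10,[]))
```

```text
t10.9 tcp [ 0.5835 -0.3448  0.0323] jawyaw -1.7667 y [ 0.0026 -0.0009 -1.    ] q [-0.6098  0.4946  1.4226  0.0008  1.2217  1.1567] F [-0.9995  3.2504  6.708 ] w 0.0267
```

View pics/o3.png

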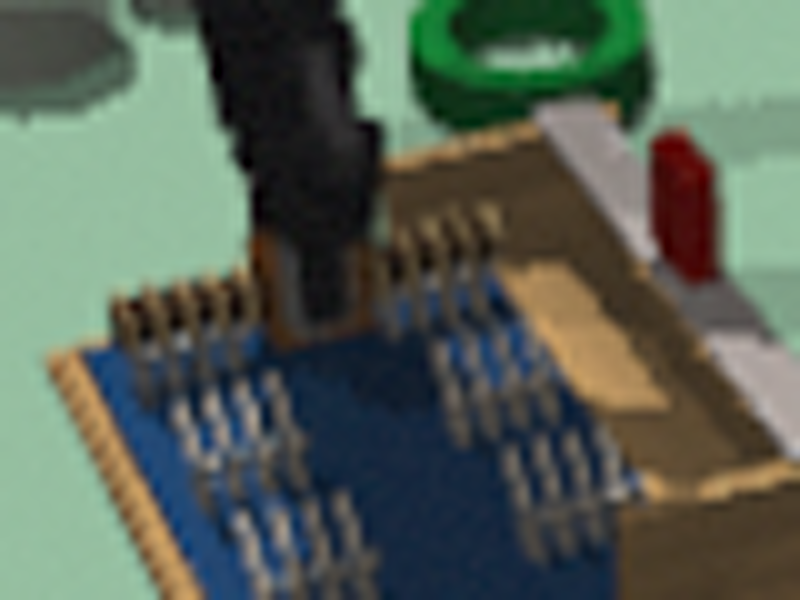

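Contact is at z = 0.0323, about where a seated screw should be (about 0.031). I'll release, lift and check the seating.

Call:
{"op": "arm_command", "data": {
  "linear": [
    [0,0,0],
    [0,0,0],
    [0,0,0],
    [0,0,0],
    [0,0,0.02],
    [0,0,0.04],
    [0,0,0.04],
    [0,0,0.04],
    [-0.005,0.04,0],
    [-0.005,0.04,0],
    [-0.005,0.04,0],
    [-0.005,0.04,0],
    [-0.005,0.04,0],
    [-0.005,0.04,0],
    [0,0,0]
  ],
  "turn": [0,0,0,0,0,0,0,0,0,0,0,0,0,0,0],
  "grip": 58
}}

```text
time_s: 12.55
ee_pos: [0.5516, -0.1002, 0.1702]
tool_rot: [-1.111, 1.351, -1.348]
wrist_force: [-0.1, -1.4, 0.4]
gripper_width: 0.0496
```

Run:
```python
from h import *
st();look(6)
s=cv2.imread("pics/scene6.png");t=cv2.imread("pics/top6.png")
cv2.imwrite("pics/o4.png",ov("scene",s,240,145,80,60,10,[]))
cv2.imwrite("pics/o5.png",ov("top",t,260,150,170,115,4.7,[]))
```

```text
t12.6 tcp [ 0.5516 -0.1002  0.1702] jawyaw -1.7630 y [-0.0005  0.0017 -1.    ] q [-0.2722  0.0617  1.6738  0.0016  1.407   1.4906] F [-0.0657 -1.4337  0.3694] w 0.0496
```

View pics/o4.png

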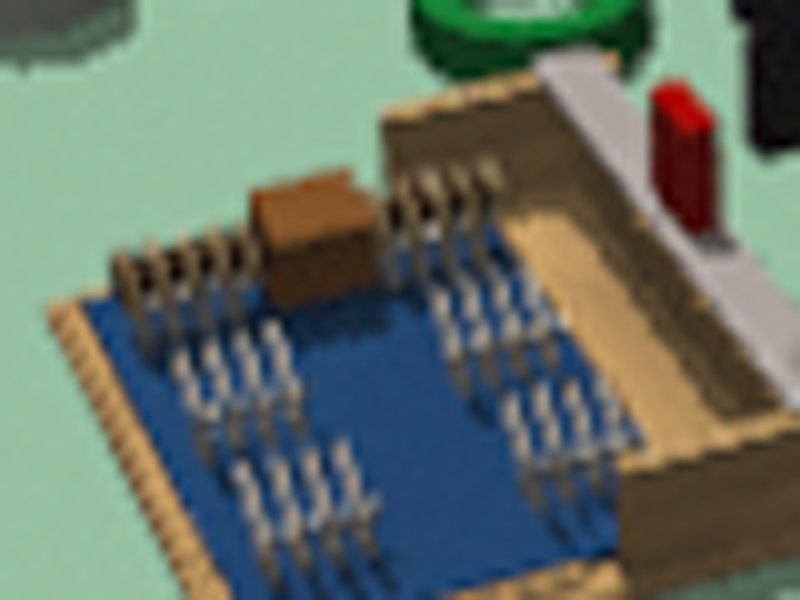

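View pics/o5.png

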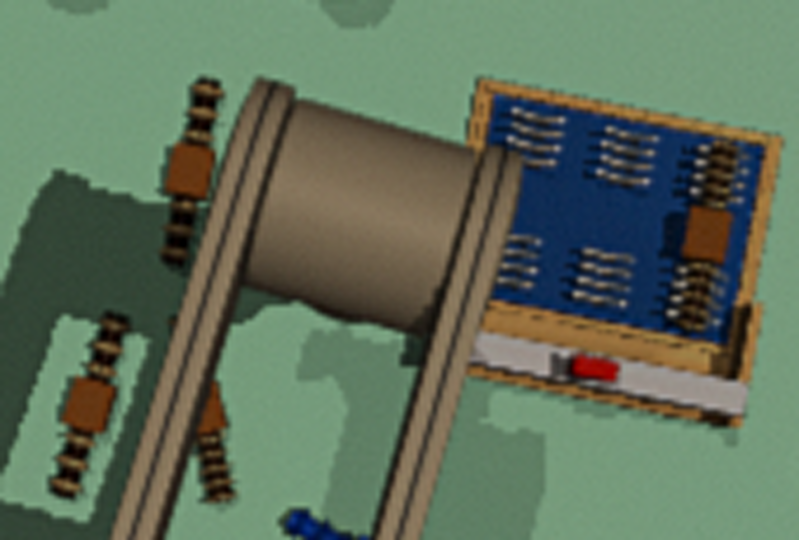

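```bash
cat >> h.py <<'E'
def box(pose,z,c=(0,0,255)):
    a,b=.017,.014
    return [(tf(pose,[(-a,-b,z+s),(a,-b,z+s),(a,b,z+s),(-a,b,z+s),(-a,-b,z+s)]),c) for s in(-.014,.014)]
def notch(y): return (*tf(STAND,[0,y,0])[0][:2],STAND[2])
E
python3 - <<'E'
from h import *
s=cv2.imread("pics/scene6.png");t=cv2.imread("pics/top6.png");p=notch(-.064)
A=ov("scene",s,245,150,60,40,13,teeth()+box(p,.038)+screw(p,.038,5)[1:])
cv2.imwrite("pics/o6.png",A)
for z in(.052,.055):
  for c,a,m in collars(t[:,:,::-1]):
    if c[0]>400: print("top",c,a,z,back("top",c,z-.001),p)
ms=[(c,a) for c,a,m in collars(s[:,:,::-1])];print(ms)
E
```

```text
top [409.971  199.7826] 69 0.052 [[ 0.581  -0.3406  0.051 ]] (np.float64(0.5824487160954203), np.float64(-0.3437771099137859), np.float64(-0.1958))
top [409.971  199.7826] 69 0.055 [[ 0.5808 -0.3402  0.054 ]] (np.float64(0.5824487160954203), np.float64(-0.3437771099137859), np.float64(-0.1958))
[(array([259.093 , 120.1279]), np.int32(86)), (array([635.1287, 223.5446]), np.int32(101)), (array([606.1912, 239.7794]), np.int32(68))]
```

View pics/o6.png

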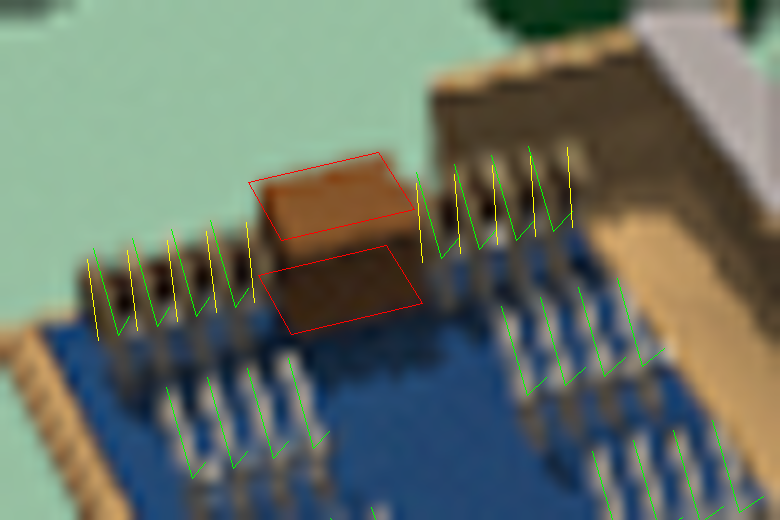

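The collar, crests and teeth are all shifted by the same small camera bias, with no extra height, so F1 is seated. I'll check that the remaining screws haven't moved.

Run:
```python
from h import *
s=cv2.imread("pics/scene6.png")
P=[]
for p,k in(((.6249,.0095,-.1725),3),((.4645,.0765,-.251),3),((.4625,.0003,.216),5)): P+=box(p,.014)+screw(p,.014,k)
cv2.imwrite("pics/o7.png",ov("scene",s,280,190,150,80,5.3,P))
```

```text
(no output)
```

View pics/o7.png

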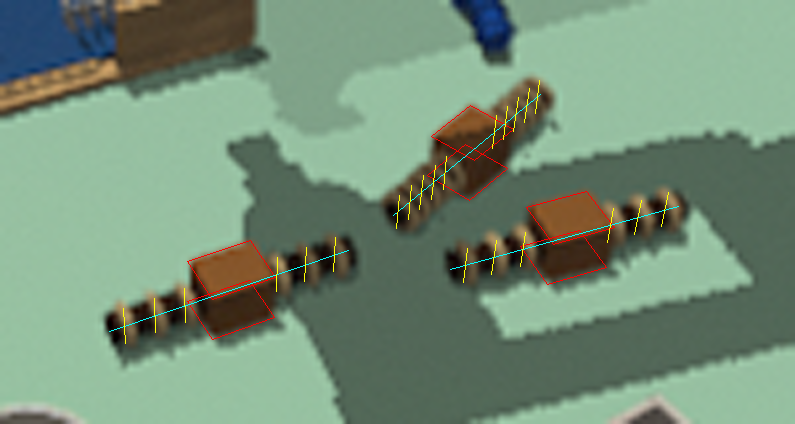

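All three match their measured poses. On to F2.

Call:
{"op": "arm_command", "data": {
  "linear": [
    [-0.0178,0.0201,0],
    [-0.0178,0.0201,0],
    [-0.0178,0.0201,0],
    [-0.0178,0.0201,0],
    [-0.0179,0.0201,0],
    [0,0,0],
    [0,0,-0.04],
    [0,0,-0.04],
    [0,0,-0.03],
    [0,0,-0.02],
    [0,0,0],
    [0,0,0]
  ],
  "turn": [0.0816,0.0816,0.0816,0.0816,0.0816,0,0,0,0,0,0,0]
}}

```text
time_s: 13.85
ee_pos: [0.4635, -0.0051, 0.0406]
tool_rot: [-1.302, 1.053, -1.053]
wrist_force: [-0.8, -0.3, 0.5]
gripper_width: 0.0497
```

Run:
```python
from h import *
st();s=robot.capture("scene")[:,:,::-1].copy()
cv2.imwrite("pics/o8.png",ov("scene",s,320,160,110,90,7,[]))
```

```text
t13.8 tcp [ 0.4635 -0.0051  0.0406] jawyaw -1.3608 y [-0.0004 -0.0002 -1.    ] q [-0.1216 -0.0533  2.0428 -0.0003  1.1525  1.2394] F [-0.7916 -0.3485  0.5179] w 0.0497
```

View pics/o8.png

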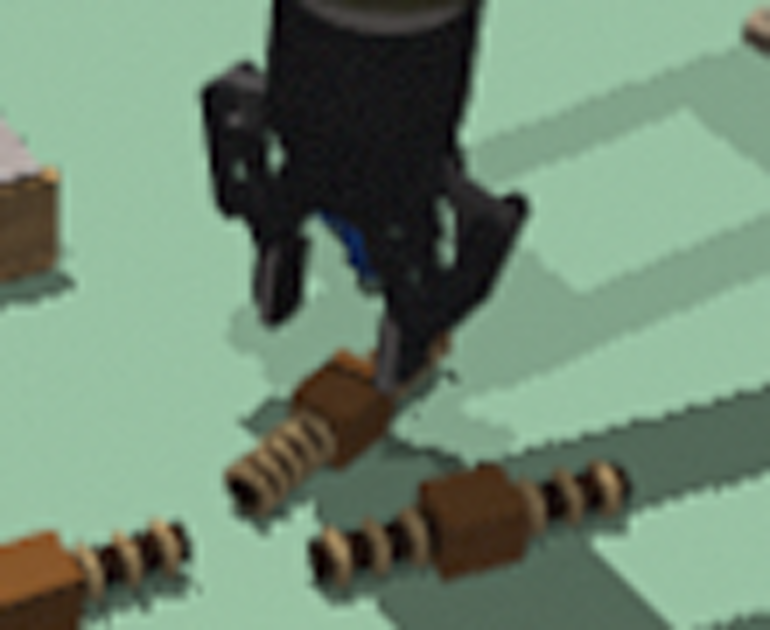

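The fingers straddle the collar, but y is 5 mm short. I'll correct that and go down.

Call:
{"op": "arm_command", "data": {
  "linear": [
    [-0.001,0.0054,0],
    [0,0,0],
    [0,0,-0.02],
    [0,0,-0.01],
    [0,0,-0.0066],
    [0,0,0],
    [0,0,0]
  ],
  "turn": [0.006,0,0,0,0,0,0]
}}

```text
time_s: 14.6
ee_pos: [0.4622, 0.0013, 0.0039]
tool_rot: [-1.304, 1.047, -1.047]
wrist_force: [0.9, 1.2, -0.2]
gripper_width: 0.0496
```

Call:
{"op": "arm_command", "data": {
  "linear": [
    [0,0,0],
    [0,0,0],
    [0,0,0],
    [0,0,0],
    [0,0,0],
    [0,0,0]
  ],
  "turn": [0,0,0,0,0,0],
  "grip": 0
}}

```text
time_s: 15.2
ee_pos: [0.4629, 0.0012, 0.0045]
tool_rot: [-1.304, 1.046, -1.048]
wrist_force: [-0.9, 1.3, 5.6]
gripper_width: 0.0274
```

Call:
{"op": "arm_command", "data": {
  "linear": [
    [0,0,0.03],
    [0,0,0.04],
    [0,0,0.04],
    [0,0,0.04],
    [0.0145,-0.0219,0],
    [0.0145,-0.0219,0],
    [0.0145,-0.0219,0],
    [0.0145,-0.0219,0],
    [0.0145,-0.0219,0],
    [0.0144,-0.0219,0],
    [0.0144,-0.022,0],
    [0.0144,-0.022,0],
    [0.0144,-0.022,0],
    [0.0144,-0.022,0],
    [0,0,0],
    [0,0,0],
    [0,0,0]
  ],
  "turn": [0,0,0,0,-0.0413,-0.0413,-0.0413,-0.0413,-0.0413,-0.0413,-0.0413,-0.0413,-0.0413,-0.0413,0,0,0]
}}

```text
time_s: 16.9
ee_pos: [0.606, -0.2173, 0.1532]
tool_rot: [-1.111, 1.352, -1.35]
wrist_force: [-0.2, 0.2, -1.6]
gripper_width: 0.0273
```

Run:
```python
from h import *
st();look(7);o,R=tool();e=o["ee_pos"]
s=cv2.imread("pics/scene7.png")
p=(e[0],e[1],np.arctan2(R[1,0],R[0,0])+np.pi/2);print(p,notch(.064))
a=ov("scene",s,240,130,90,60,8,screw(p,e[2]+.0095,5)+box(p,e[2]+.0095));cv2.imwrite("pics/o9.png",a)
```

```text
t16.9 tcp [ 0.606  -0.2173  0.1532] jawyaw -1.7651 y [-0.001   0.0008 -1.    ] q [-0.424   0.2939  1.4451  0.0003  1.4038  1.3411] F [-0.2473  0.1897 -1.6494] w 0.0273
(np.float64(0.606209323780168), np.float64(-0.21719387022992184), np.float64(-0.19411352428370332)) (np.float64(0.6073512839045797), np.float64(-0.21822289008621415), np.float64(-0.1958))
```

View pics/o9.png

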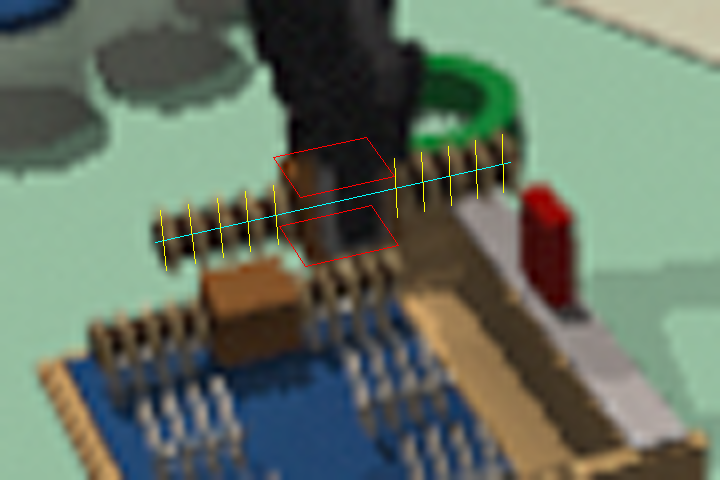

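Run:
```python
from h import *
s=cv2.imread("pics/scene7.png")
p=(.6061,-.2172,-.1945)
a=ov("scene",s,257,145,50,22,16,screw(p,.1532+.0095,5));b=ov("scene",s,257,145,50,22,16,[])
cv2.imwrite("pics/o10.png",np.vstack([a[:290],b[:290]]))
```

```text
(no output)
```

View pics/o10.png

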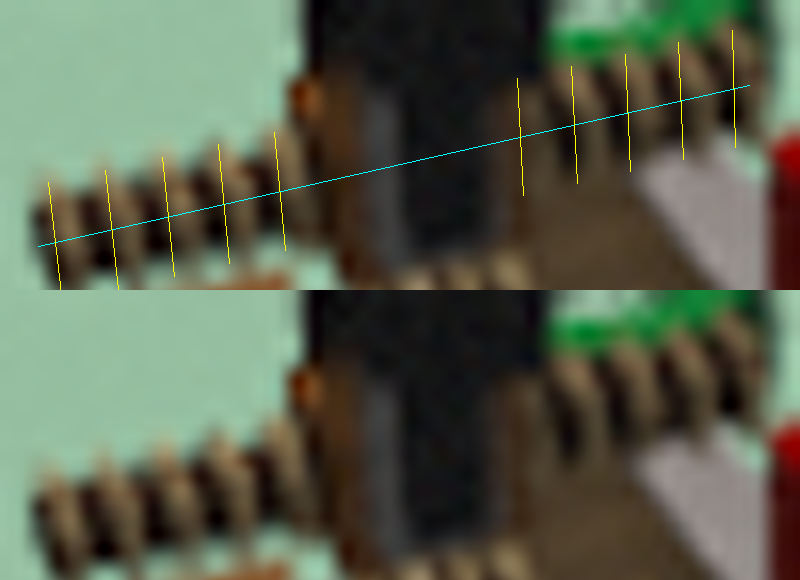

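Same 0.7 px offset as the bias, so it is centred. Lowering it into the +64 notch.

Call:
{"op": "arm_command", "data": {
  "linear": [
    [0.0013,-0.001,0],
    [0,0,-0.03],
    [0,0,-0.03],
    [0,0,-0.03],
    [0,0,-0.015],
    [0,0,-0.01],
    [0,0,0],
    [0,0,0]
  ],
  "turn": [0,0,0,0,0,0,0,0]
}}

```text
time_s: 17.8
ee_pos: [0.6088, -0.2195, 0.0402]
tool_rot: [-1.11, 1.35, -1.353]
wrist_force: [-0.3, -0.2, -0.4]
gripper_width: 0.0268
```

Call:
{"op": "arm_command", "data": {
  "linear": [
    [0,0,-0.004],
    [0,0,-0.003],
    [0,0,-0.002],
    [0,0,-0.001],
    [0,0,0],
    [0,0,0]
  ],
  "turn": [0,0,0,0,0,0]
}}

```text
time_s: 18.4
ee_pos: [0.6086, -0.2189, 0.0297]
tool_rot: [-1.109, 1.35, -1.352]
wrist_force: [-1.5, 2.8, 5.7]
gripper_width: 0.0273
```

Call:
{"op": "arm_command", "data": {
  "linear": [
    [0,0,0],
    [0,0,0],
    [0,0,0],
    [0,0,0],
    [0,0,0.02],
    [0,0,0.04],
    [0,0,0.04],
    [0,0,0.04],
    [0.0023,0.0326,0],
    [0.0023,0.0326,0],
    [0.0023,0.0326,0],
    [0.0023,0.0326,0],
    [0.0023,0.0326,0],
    [0.0023,0.0326,0],
    [0.0026,0.0329,0],
    [0,0,0],
    [0,0,0],
    [0,0,0]
  ],
  "turn": [0,0,0,0,0,0,0,0,0.0034,0.0034,0.0034,0.0034,0.0034,0.0034,0.0034,0,0,0],
  "grip": 58
}}

```text
time_s: 20.2
ee_pos: [0.6242, 0.0085, 0.1686]
tool_rot: [-1.123, 1.335, -1.335]
wrist_force: [-0.7, -0.3, 0.4]
gripper_width: 0.0498
```

Run:
```python
from h import *
st();look(8)
s=cv2.imread("pics/scene8.png");t=cv2.imread("pics/top8.png")
P=[]
for p,k in(((.6249,.0095,-.1725),3),((.4645,.0765,-.251),3)): P+=box(p,.014)+screw(p,.014,k)
cv2.imwrite("pics/o11.png",ov("scene",s,235,140,200,130,4,P))
cv2.imwrite("pics/o12.png",np.hstack([ov("scene",s,245,150,70,60,6,[]),ov("top",t,345,160,60,60,6,[])]))
```

```text
t20.2 tcp [0.6242 0.0085 0.1686] jawyaw -1.7428 y [-0.0002 -0.0005 -1.    ] q [-0.0683  0.2307  1.4909 -0.0005  1.4201  1.6746] F [-0.6524 -0.2858  0.4206] w 0.0498
```

View pics/o11.png

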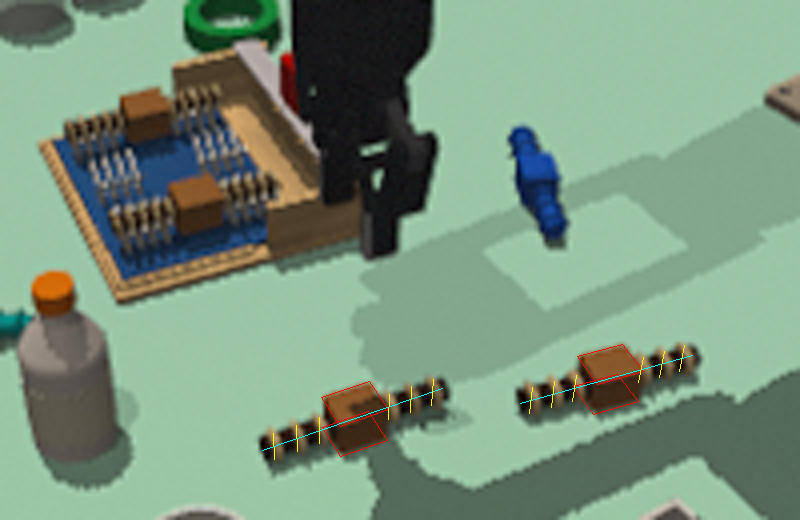

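View pics/o12.png

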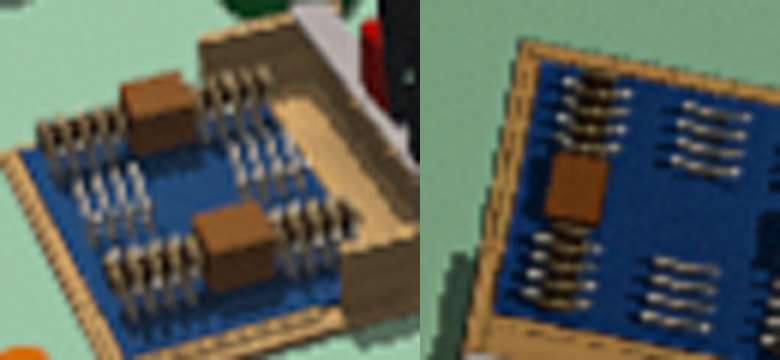

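Both fine screws lie down between the teeth, and both coarse ones are where I measured them. Descending on C1.

Call:
{"op": "arm_command", "data": {
  "linear": [
    [0.0005,0.001,-0.04],
    [0,0,-0.04],
    [0,0,-0.04],
    [0,0,-0.025],
    [0,0,-0.0146],
    [0,0,-0.005],
    [0,0,0],
    [0,0,0]
  ],
  "turn": [0,0,0,0,0,0,0,0]
}}

```text
time_s: 21.1
ee_pos: [0.6264, 0.0101, 0.0061]
tool_rot: [-1.121, 1.332, -1.336]
wrist_force: [-0.2, -0.1, 0.1]
gripper_width: 0.0496
```

Call:
{"op": "arm_command", "data": {
  "linear": [
    [0,0,0],
    [0,0,0],
    [0,0,0],
    [0,0,0],
    [0,0,0],
    [0,0,0]
  ],
  "turn": [0,0,0,0,0,0],
  "grip": 0
}}

```text
time_s: 21.7
ee_pos: [0.6264, 0.0103, 0.0061]
tool_rot: [-1.121, 1.332, -1.336]
wrist_force: [0.3, 0.9, 6.4]
gripper_width: 0.0269
```

Gripped. Carrying it to the tray, slot y = +0.035, target (0.6024, 0.3133).

Call:
{"op": "arm_command", "data": {
  "linear": [
    [0,0,0.03],
    [0,0,0.04],
    [0,0,0.04],
    [0,0,0.03],
    [-0.0024,0.0303,0],
    [-0.0024,0.0303,0],
    [-0.0024,0.0303,0],
    [-0.0024,0.0303,0],
    [-0.0024,0.0303,0],
    [-0.0024,0.0303,0],
    [-0.0024,0.0303,0],
    [-0.0024,0.0303,0],
    [-0.0024,0.0303,0],
    [-0.0024,0.0303,0],
    [0,0,0],
    [0,0,0],
    [0,0,0]
  ],
  "turn": [0,0,0,0,0.0145,0.0145,0.0145,0.0145,0.0145,0.0145,0.0145,0.0145,0.0145,0.0145,0,0,0]
}}

```text
time_s: 23.4
ee_pos: [0.6008, 0.3126, 0.144]
tool_rot: [-1.197, 1.229, -1.229]
wrist_force: [1.3, -0.0, -1.3]
gripper_width: 0.027
```

Run:
```python
from h import *
st();look(9)
s=cv2.imread("pics/scene9.png");cv2.imwrite("pics/o13.png",ov("scene",s,250,120,240,270,2.2,[]))
```

```text
t23.4 tcp [0.6008 0.3126 0.144 ] jawyaw -1.5977 y [-0.0002 -0.0005 -1.    ] q [ 0.4043  0.3877  1.3469 -0.0004  1.4074  2.0021] F [ 1.2961 -0.032  -1.2536] w 0.0270
```

View pics/o13.png

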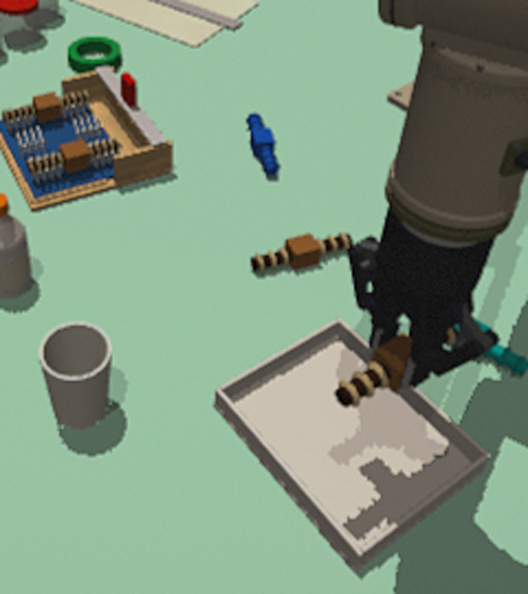

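The coarse screw is held over the tray. Lowering and releasing.

Call:
{"op": "arm_command", "data": {
  "linear": [
    [0.001,0,-0.03],
    [0,0,-0.03],
    [0,0,-0.03],
    [0,0,-0.02],
    [0,0,-0.012],
    [0,0,-0.008],
    [0,0,-0.002],
    [0,0,0],
    [0,0,0]
  ],
  "turn": [0,0,0,0,0,0,0,0,0]
}}

```text
time_s: 24.4
ee_pos: [0.6028, 0.3138, 0.0137]
tool_rot: [-1.194, 1.228, -1.229]
wrist_force: [-0.4, -0.3, -0.3]
gripper_width: 0.027
```

Call:
{"op": "arm_command", "data": {
  "linear": [
    [0,0,0],
    [0,0,0],
    [0,0,0],
    [0,0,0],
    [0,0,0.03],
    [0,0,0.04],
    [0,0,0.04],
    [0,0,0.04],
    [0,0,0]
  ],
  "turn": [0,0,0,0,0,0,0,0,0],
  "grip": 50
}}

```text
time_s: 25.3
ee_pos: [0.6057, 0.3151, 0.171]
tool_rot: [-1.184, 1.222, -1.23]
wrist_force: [0.9, 0.8, 0.4]
gripper_width: 0.0427
```

Run:
```python
from h import *
st();look(10)
s=cv2.imread("pics/scene10.png");cv2.imwrite("pics/o14.png",ov("scene",s,235,140,240,240,2.45,screw((.4645,.0765,-.251),.014,3)))
t=cv2.imread("pics/top10.png")
for c,a,m in collars(t[:,:,::-1]): print(c,a,back("top",c,.026))
```

```text
t25.3 tcp [0.6057 0.3151 0.171 ] jawyaw -1.5971 y [ 0.0117  0.005  -0.9999] q [0.4046 0.3712 1.3175 0.     1.4402 2.0017] F [0.8564 0.7925 0.3684] w 0.0427
[370.6849 191.3014] 73 [[ 0.6093 -0.2184  0.026 ]]
[410.0597 199.7463] 67 [[ 0.5829 -0.3449  0.026 ]]
[104.32 242.5 ] 50 [[0.4392 0.6316 0.026 ]]
[278.4805 235.6104] 77 [[0.465  0.0761 0.026 ]]
[145.7126 387.2816] 174 [[-0.0117  0.485   0.026 ]]
```

View pics/o14.png

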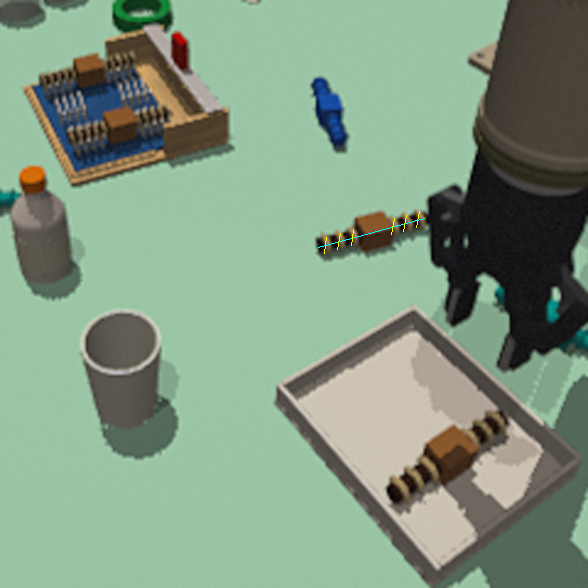

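C1 is in the tray and C2 hasn't moved, at top (278,236). Going to C2.

Call:
{"op": "arm_command", "data": {
  "linear": [
    [0,0,0],
    [-0.0137,-0.0236,0],
    [-0.0137,-0.0236,0],
    [-0.0137,-0.0236,0],
    [-0.0137,-0.0236,0],
    [-0.0137,-0.0236,0],
    [-0.0137,-0.0236,0],
    [-0.0137,-0.0236,0],
    [-0.0137,-0.0236,0],
    [-0.0137,-0.0236,0],
    [-0.0137,-0.0236,0],
    [0,0,-0.03],
    [0,0,-0.04],
    [0,0,-0.04],
    [0,0,0],
    [0,0,0]
  ],
  "turn": [0,-0.0225,-0.0225,-0.0225,-0.0225,-0.0225,-0.0225,-0.0225,-0.0225,-0.0225,-0.0225,0,0,0,0,0],
  "grip": 58
}}

```text
time_s: 27.0
ee_pos: [0.463, 0.0773, 0.0509]
tool_rot: [-1.084, 1.395, -1.39]
wrist_force: [0.8, 0.3, 0.8]
gripper_width: 0.0498
```

Run:
```python
from h import *
st();look(11)
s=cv2.imread("pics/scene11.png");cv2.imwrite("pics/o15.png",ov("scene",s,340,170,110,90,6,[]))
```

```text
t27.0 tcp [0.463  0.0773 0.0509] jawyaw -1.8222 y [-0.0045 -0.0002 -1.    ] q [ 0.0561 -0.0491  2.0174  0.      1.1778  1.8783] F [0.7545 0.3432 0.7538] w 0.0498
```

View pics/o15.png

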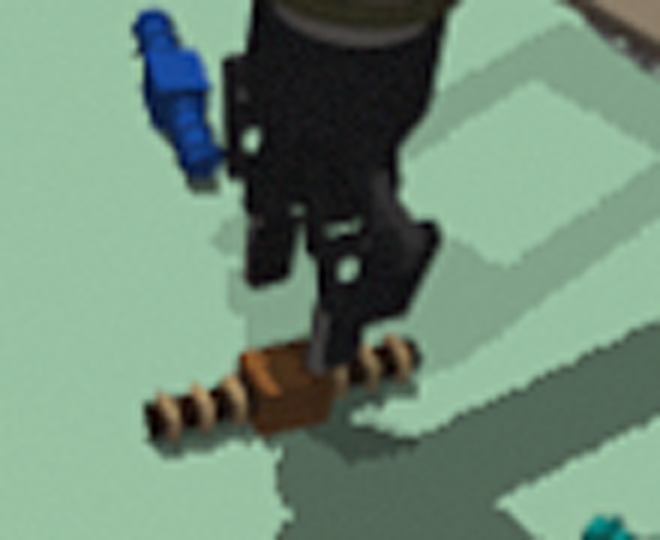

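The gripper straddles C2's collar. Going down and gripping.

Call:
{"op": "arm_command", "data": {
  "linear": [
    [0.0015,-0.0008,-0.02],
    [0,0,-0.015],
    [0,0,-0.01],
    [0,0,0],
    [0,0,0]
  ],
  "turn": [0,0,0,0,0]
}}

```text
time_s: 27.6
ee_pos: [0.4672, 0.0767, 0.0082]
tool_rot: [-1.078, 1.391, -1.392]
wrist_force: [0.5, -0.4, -0.2]
gripper_width: 0.0498
```

Call:
{"op": "arm_command", "data": {
  "linear": [
    [0,0,0],
    [0,0,0],
    [0,0,0],
    [0,0,0],
    [0,0,0],
    [0,0,0]
  ],
  "turn": [0,0,0,0,0,0],
  "grip": 0
}}

```text
time_s: 28.2
ee_pos: [0.4676, 0.0766, 0.0084]
tool_rot: [-1.078, 1.39, -1.393]
wrist_force: [-0.8, -0.3, 6.5]
gripper_width: 0.027
```

Call:
{"op": "arm_command", "data": {
  "linear": [
    [0,0,0.03],
    [0,0,0.04],
    [0,0,0.04],
    [0,0,0.03],
    [0.0133,0.0167,0],
    [0.0133,0.0167,0],
    [0.0133,0.0167,0],
    [0.0133,0.0167,0],
    [0.0133,0.0167,0],
    [0.0133,0.0167,0],
    [0.0133,0.0167,0],
    [0.0133,0.0167,0],
    [0.0133,0.0167,0],
    [0.0133,0.0164,0],
    [0,0,0],
    [0,0,0],
    [0,0,0]
  ],
  "turn": [0,0,0,0,0.0224,0.0224,0.0224,0.0224,0.0224,0.0224,0.0224,0.0224,0.0224,0.0224,0,0,0]
}}

```text
time_s: 29.9
ee_pos: [0.5988, 0.2427, 0.1468]
tool_rot: [-1.197, 1.23, -1.23]
wrist_force: [0.1, -0.0, -0.5]
gripper_width: 0.0268
```

Run:
```python
from h import *
st();look(12)
s=cv2.imread("pics/scene12.png");cv2.imwrite("pics/o16.png",ov("scene",s,250,120,240,260,2.25,[]))
```

```text
t29.9 tcp [0.5988 0.2427 0.1468] jawyaw -1.5987 y [-0.0007 -0.0005 -1.    ] q [ 0.3059  0.3044  1.4443 -0.0002  1.3937  1.9046] F [ 0.0669 -0.0102 -0.5234] w 0.0268
```

View pics/o16.png

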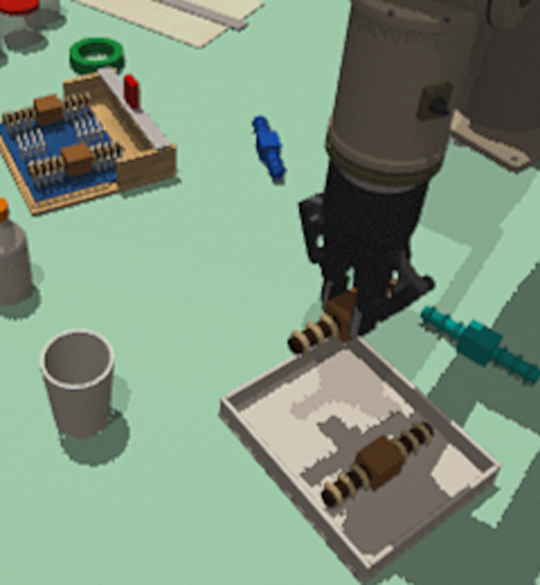

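The screw is held over the free half of the tray. Lowering to about 14 mm and releasing.

Call:
{"op": "arm_command", "data": {
  "linear": [
    [0.001,0,-0.03],
    [0,0,-0.03],
    [0,0,-0.03],
    [0,0,-0.02],
    [0,0,-0.012],
    [0,0,-0.008],
    [0,0,-0.001],
    [0,0,0],
    [0,0,0]
  ],
  "turn": [0,0,0,0,0,0,0,0,0]
}}

```text
time_s: 30.9
ee_pos: [0.6014, 0.2436, 0.0177]
tool_rot: [-1.194, 1.228, -1.23]
wrist_force: [0.6, -0.0, -1.5]
gripper_width: 0.0271
```

Call:
{"op": "arm_command", "data": {
  "linear": [
    [0,0,0],
    [0,0,0],
    [0,0,0],
    [0,0,0],
    [0,0,0.03],
    [0,0,0.04],
    [0,0,0.04],
    [0,0,0.04],
    [-0.03,0,0],
    [-0.03,0,0],
    [-0.03,0,0],
    [0,0,0],
    [0,0,0]
  ],
  "turn": [0,0,0,0,0,0,0,0,0,0,0,0,0],
  "grip": 45
}}

```text
time_s: 32.2
ee_pos: [0.5101, 0.2434, 0.1664]
tool_rot: [-1.196, 1.228, -1.229]
wrist_force: [0.4, -0.1, -1.2]
gripper_width: 0.0386
```

Run:
```python
from h import *
st();look(13)
t=cv2.imread("pics/top13.png");s=cv2.imread("pics/scene13.png")
for c,a,m in collars(t[:,:,::-1]): print(c,a,back("top",c,.031))
cv2.imwrite("pics/o17.png",ov("top",t,170,110,290,160,2.75,[]))
p=notch(.064);q=notch(-.064)
cv2.imwrite("pics/o18.png",ov("scene",s,240,145,85,70,8.5,[]))
```

```text
t32.2 tcp [0.5101 0.2434 0.1664] jawyaw -1.5976 y [ 0.0008  0.0002 -1.    ] q [ 0.3546  0.0753  1.6666 -0.0001  1.3989  1.9522] F [ 0.3767 -0.1134 -1.171 ] w 0.0386
[370.6267 191.1867] 75 [[ 0.6092 -0.2178  0.031 ]]
[226.6111 193.625 ] 72 [[0.598  0.2436 0.031 ]]
[409.8714 199.4714] 70 [[ 0.5835 -0.3435  0.031 ]]
[105.678  241.7627] 59 [[0.4416 0.6251 0.031 ]]
[145.7688 387.2948] 173 [[-0.0103  0.483   0.031 ]]
```

View pics/o17.png

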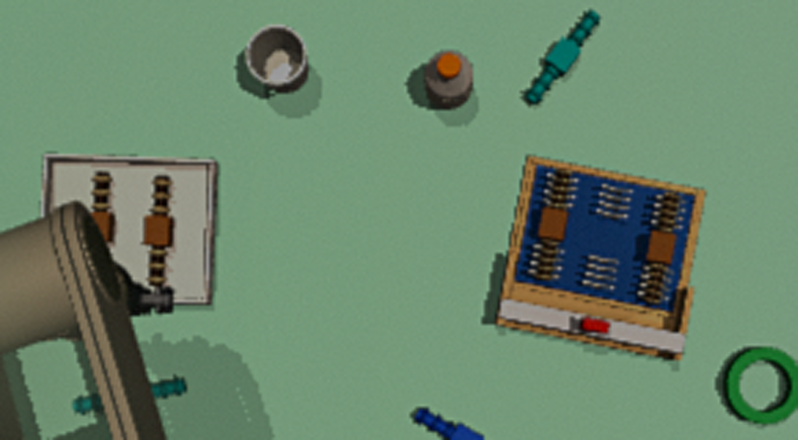

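View pics/o18.png

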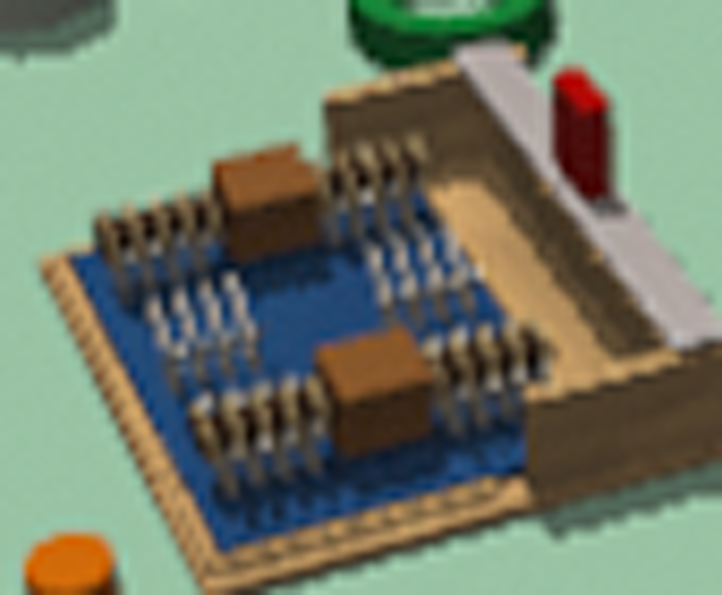

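View pics/scene13.png

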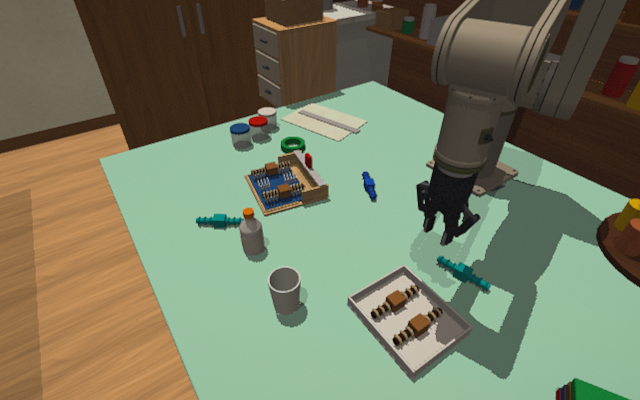

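All four look sorted. Before closing I'll check the seating of both fine screws numerically.

Run:
```python
from h import *
c,s_=np.cos(STAND[2]),np.sin(STAND[2])
for uv in((370.63,191.19),(409.87,199.47)):
    d=back("top",uv,.051)[0][:2]-STAND[:2];print("stand frame",c*d[0]+s_*d[1],-s_*d[0]+c*d[1])
s=cv2.imread("pics/scene13.png")
I=[ov("scene",s,248,150,62,56,9,teeth()+sum([box(notch(y),.038+dz) for y in(.064,-.064)],[])) for dz in(0,)]
cv2.imwrite("pics/o19.png",I[0])
```

```text
stand frame -0.00038753078770471273 0.06599306813775117
stand frame -0.0011457281117587502 -0.06071324071478942
```

View pics/o19.png

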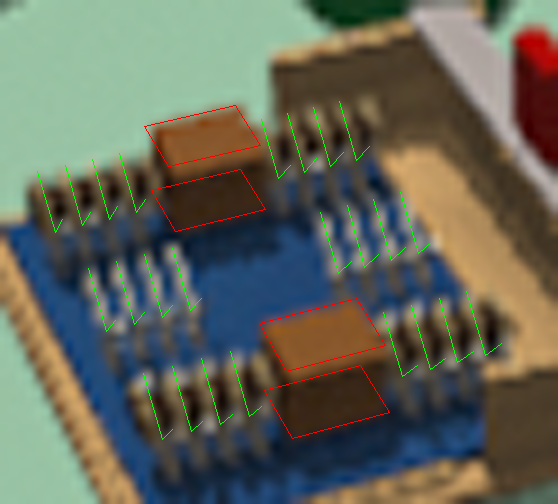

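Run:
```python
from h import *
s=cv2.imread("pics/scene13.png");h=cv2.cvtColor(s,cv2.COLOR_BGR2HSV).astype(int)
R=s[...,2].astype(int)
print(R[156:176,262:280]); 
m=((h[...,0]<16)&(h[...,1]>140)&(R>95)).astype(np.uint8);m[:,320:]=0
n,l,st_,c=cv2.connectedComponentsWithStats(m)
for i in range(1,n):
    if st_[i,4]>15 and 150<c[i][1]<210: print(c[i],st_[i])
for y in(-.064,.064):
  for dz in(0,.002,.004): print(y,dz,proj("scene",tf(notch(y),[0,0,.052+dz])),"bot",proj("scene",tf(notch(y),[0,.014,.024+dz])))
```

```text
[[154 152 153 152 153 153 152 152 152 152 153 153 152 152 155 156 163 166]
 [154 153 152 152 153 153 154 153 152 152 152 152 153 153 155 139  83  71]
 [152 153 152 153 154 152 152 153 154 153 152 152 152 155 154 142  84  75]
 [153 152 151 153 152 153 153 154 153 153 153 152 153 152 155 143  93  75]
 [152 152 152 154 152 152 152 153 153 153 152 154 153 153 154 146 104  74]
 [153 153 152 153 154 153 152 152 153 151 150 149 145 150 154 146 104  74]
 [154 153 152 154 153 150 150 149 145 142 141 139 136 148 157 148 104  85]
 [152 153 151 150 146 143 141 138 132 134 136 134 137 143 151 149 112 107]
 [153 154 145 126 135 136 135 135 134 135 135 137 136 132 132 142 118  96]
 [153 156 136  98 139 135 135 134 134 134 137 135 135 132 130 134 102  52]
 [153 152 134  77 129 138 134 136 136 137 137 136 138 139 134 120  96  29]
 [131 134 130  55 101 140 137 136 138 137 130 124 121 114 104  91 101  36]
 [100  97 116  59  75 130 130 123 121 110  91  81  73  49  48  64  82  70]
 [104  52  87  91  53  89  94  79  73  47  51  50  51  52  54  61  74  80]
 [100  28  71  99  34  50  51  54  54  54  55  52 
[... 175 characters left out ...]
 [ 68  80  85  56  50  56  56  56  54  59  57  56  53  51  49  40  39  59]
 [ 62  67  46  33  26  50  56  56  54  50  48  44  36  26  24  14  23  28]
 [ 57  70  47  26  22  38  48  47  37  22  19  16  14  15  20  23  23  29]]
[307.5 155.5] [305 153   6   6  22]
[270.6607 165.4286] [265 162  12   7  56]
[283.6418 187.6567] [278 184  13   8  67]
-0.064 0 [[269.9221 164.5385]] bot [[271.9436 173.9835]]
-0.064 0.002 [[269.8725 164.0178]] bot [[271.8965 173.4762]]
-0.064 0.004 [[269.8228 163.4961]] bot [[271.8492 172.9678]]
0.064 0 [[283.2297 186.609 ]] bot [[285.3322 196.7063]]
0.064 0.002 [[283.1913 186.0694]] bot [[285.2965 196.182 ]]
0.064 0.004 [[283.1528 185.5285]] bot [[285.2607 195.6565]]
```

Both collar tops show the same +1 px vertical bias as the teeth, so neither rides high. The stand-frame x errors are about 1 mm or less. Now back to the handle to close the keeper.

Call:
{"op": "arm_command", "data": {
  "linear": [
    [0,0,0.03],
    [-0.0014,-0.036,0],
    [-0.0014,-0.036,0],
    [-0.0014,-0.036,0],
    [-0.0014,-0.036,0],
    [-0.0014,-0.036,0],
    [-0.0014,-0.036,0],
    [-0.0014,-0.036,0],
    [-0.0014,-0.036,0],
    [-0.0014,-0.036,0],
    [-0.0014,-0.036,0],
    [-0.0014,-0.036,0],
    [-0.0014,-0.036,0],
    [-0.0014,-0.036,0],
    [-0.0014,-0.036,0],
    [0,0,0],
    [0,0,0],
    [0,0,0]
  ],
  "turn": [0,0.1,0.1,0.1,0.1,0.1,0.1,0.1,0.1,0.1,0.1,0.1,0.1,0.1,0.1,0,0,0],
  "grip": 60
}}

```text
time_s: 34.1
ee_pos: [0.491, -0.2604, 0.1959]
tool_rot: [-1.565, 0.157, -0.156]
wrist_force: [0.8, 0.5, -0.0]
gripper_width: 0.0511
```

Run:
```python
from h import *
st();look(14)
s=cv2.imread("pics/scene14.png");cv2.imwrite("pics/o20.png",ov("scene",s,235,100,110,110,5,[]))
```

```text
t34.1 tcp [ 0.491  -0.2604  0.1959] jawyaw -0.1993 y [-0.0002  0.0005 -1.    ] q [-0.5801  0.0304  1.6583  0.0003  1.4533 -0.3808] F [ 0.7845  0.5109 -0.0436] w 0.0511
```

View pics/o20.png

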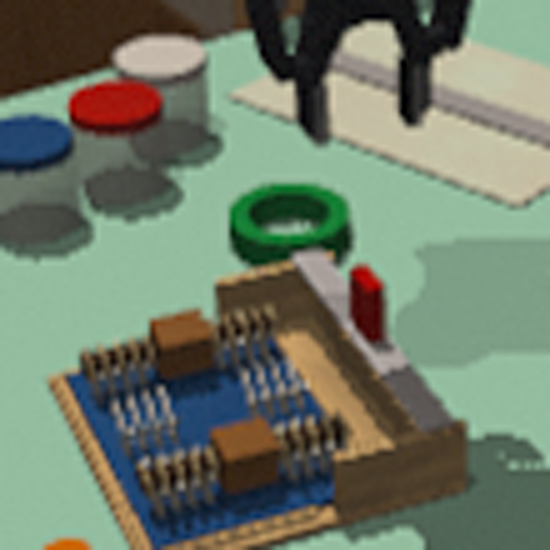

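Call:
{"op": "arm_command", "data": {
  "linear": [
    [0,0,-0.03],
    [0,0,-0.03],
    [0,0,-0.03],
    [0,0,-0.02],
    [0,0,-0.015],
    [0,0,0],
    [0,0,0]
  ],
  "turn": [0,0,0,0,0,0,0]
}}

```text
time_s: 34.9
ee_pos: [0.4912, -0.2605, 0.0718]
tool_rot: [-1.565, 0.155, -0.156]
wrist_force: [1.2, -0.5, 0.2]
gripper_width: 0.0511
```

Call:
{"op": "arm_command", "data": {
  "linear": [
    [0,0,0],
    [0,0,0],
    [0,0,0],
    [0,0,0],
    [0,0,0],
    [0,0,0],
    [0,0,0]
  ],
  "turn": [0,0,0,0,0,0,0],
  "grip": 0
}}

```text
time_s: 35.6
ee_pos: [0.4915, -0.2612, 0.0726]
tool_rot: [-1.566, 0.154, -0.157]
wrist_force: [-1.0, 0.8, 6.7]
gripper_width: 0.0133
```

Gripped. Sliding closed 50 mm along stand +x.

Call:
{"op": "arm_command", "data": {
  "linear": [
    [0.0098,-0.002,0],
    [0.0098,-0.0019,0],
    [0.0098,-0.002,0],
    [0.0098,-0.0019,0],
    [0.0049,-0.001,0],
    [0,0,0]
  ],
  "turn": [0,0,0,0,0,0]
}}

```text
time_s: 36.2
ee_pos: [0.5365, -0.2697, 0.0726]
tool_rot: [-1.566, 0.153, -0.157]
wrist_force: [2.6, 1.0, 4.5]
gripper_width: 0.0131
```

Call:
{"op": "arm_command", "data": {
  "linear": [
    [0.003,-0.0006,0],
    [0.0025,-0.0005,0],
    [0,0,0],
    [0,0,0]
  ],
  "turn": [0,0,0,0]
}}

```text
time_s: 36.6
ee_pos: [0.5398, -0.2703, 0.0725]
tool_rot: [-1.565, 0.156, -0.154]
wrist_force: [-8.9, 4.3, 13.6]
gripper_width: 0.013
```

Closed at the stop: TCP x is 0.5398, as when first gripped. I'll release, retreat and verify.

Call:
{"op": "arm_command", "data": {
  "linear": [
    [0,0,0],
    [0,0,0],
    [0,0,0],
    [0,0,0],
    [0,0,0.03],
    [0,0,0.04],
    [0,0,0.04],
    [0,0,0.03],
    [-0.03,-0.02,0],
    [-0.035,-0.03,0],
    [-0.035,-0.03,0],
    [-0.03,-0.03,0],
    [-0.03,-0.03,0],
    [0,-0.03,0],
    [0,-0.03,0],
    [0,0,0],
    [0,0,0]
  ],
  "turn": [0,0,0,0,0,0,0,0,0,0,0,0,0,0,0,0,0],
  "grip": 60
}}

```text
time_s: 38.3
ee_pos: [0.3799, -0.4709, 0.2106]
tool_rot: [-1.564, 0.157, -0.156]
wrist_force: [0.1, -0.1, 0.0]
gripper_width: 0.051
```

Run:
```python
from h import *
st();look(15)
s=cv2.imread("pics/scene15.png");t=cv2.imread("pics/top15.png")
a=ov("scene",s,245,145,80,70,7,[]);cv2.imwrite("pics/o21.png",a)
bar=[(tf(STAND,[(-.067,-.107,.0575),(-.045,-.107,.0575),(-.045,.107,.0575),(-.067,.107,.0575),(-.067,-.107,.0575)]),(0,255,255))]
cv2.imwrite("pics/o22.png",ov("top",t,175,110,275,150,2.9,bar))
for c,a,m in collars(t[:,:,::-1]): print(c,a,back("top",c,.031))
```

```text
t38.3 tcp [ 0.3799 -0.4709  0.2106] jawyaw -0.1994 y [-0.0004  0.0009 -1.    ] q [-0.9767  0.1547  1.4994  0.0002  1.4885 -0.7774] F [ 0.1488 -0.1443  0.0001] w 0.0510
[204.7031 192.0469] 64 [[0.6026 0.3139 0.031 ]]
[370.6173 190.963 ] 81 [[ 0.6099 -0.2177  0.031 ]]
[226.5676 193.5946] 74 [[0.5981 0.2438 0.031 ]]
[410.0649 199.5714] 77 [[ 0.5831 -0.3441  0.031 ]]
[145.7257 387.2743] 175 [[-0.0102  0.4831  0.031 ]]
```

View pics/o21.png

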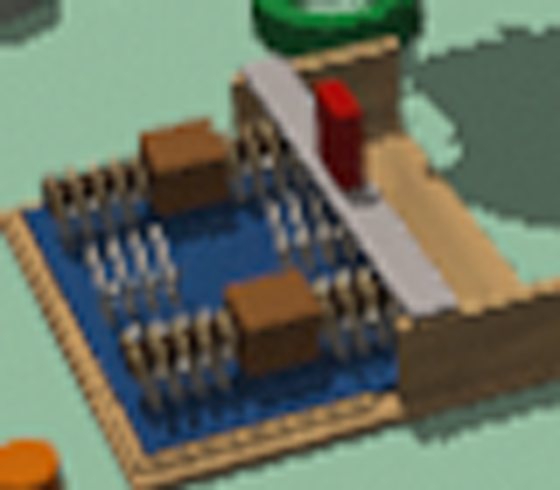

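View pics/o22.png

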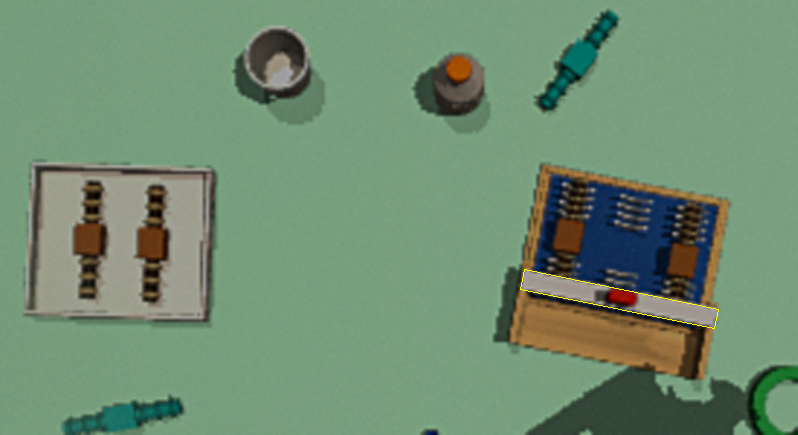

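The keeper sits exactly on its closed outline, the fine screws are in their notches and the coarse ones are in the tray. One last full view for any hidden screw before handing in.

View pics/top15.png

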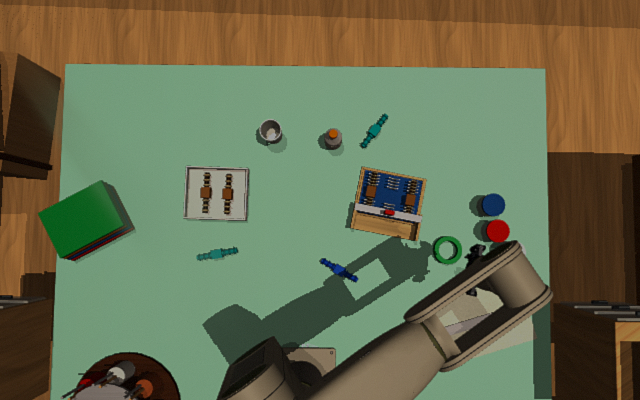

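View pics/scene15.png

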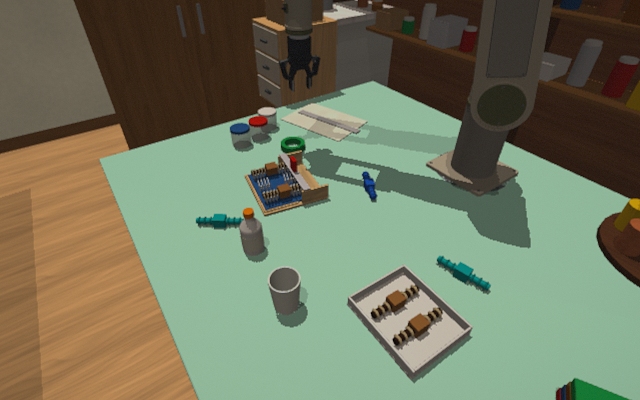

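No more brown screws anywhere; the cup, bottle and ring are unmoved and the robot is clear. Handing in.

```bash
python3 -c "
from bench import robot
print(robot.sign_off())"
```

```text
the job is handed in; nothing more can be done
None
```

The job is handed in at about 38 s of robot time; sign-off gives no verdict. The fine (blue) gauge was fitted. I opened the keeper 50 mm, laid the two fine screws in the outer notches (y = ±64 mm), put the two coarse screws in the tray, and slid the keeper closed.

**Last checks:**
- **Keeper:** the bar lies on its closed outline in the top view.
- **Fine screws:** measured just before closing, both were within about 1 mm of the notch centre along x and neither rode high. After closing they looked unchanged.
- **Coarse screws:** both lie inside the tray.
- **Bystanders and arm:** the cup, bottle and ring look unmoved, the robot touches nothing, and no other brown screw is in view.

**Disagreements:** the scene camera shows a steady offset of about 0.7–1 px (2–3 mm) from the top camera, the same on teeth and screws, so I compared them relative to each other. In the top view the two collars also read 2–3 mm off in the stand's y. I put that down to the visible side faces, since the V notches fix that direction.

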